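# Photograph the dishes: centre them on the photo board and work the sprung shutter pull

### The arm

A 6-joint arm with a two-finger parallel gripper is mounted at the origin on a cart in front of the work surface, level with it; the furniture and walls round the work are solid. World frame = base frame: x ahead of the robot, y to its left, z up, the work surface at z = 0. Lengths are in m, angles in degrees, forces in N, time in s.
With the tool pointing down it reaches from about 0.375 to 0.9 m from the base axis. Payload 3.1 kg.
Tool frame: the origin (TCP) lies on the centre line of the jaws, within the pads' length; the fingertips stand 25 mm ahead of it and the grasp point (between the pads) lies 6 mm ahead of it; y points along the fingers, x is the direction in which the jaws open and shut, and the axes are right-handed (so a half turn about y gives the same grasp; the last joint's range is limited). The gripper opens to 87 mm and grips with 3 to 60 N. Pads are 19 mm wide; open, the fingers measure 117 mm over their backs; the gripper's body (75 mm by 190 mm) begins 51 mm behind the grasp point.
Start: joints at [63.799, 30.224, 82.088, -0, 67.689, -10.227], TCP at [0.172, 0.601, 0.248] pointing down, gripper open.
Joint ranges: [-176.69, 176.69], [-43.24, 126.21], [12.49, 139.97], [-82, 262], [0, 151.66], [-163.58, 163.58]. Speed limits (degrees/s): [159.86, 159.86, 180, 180, 180, 180].

### API

Orientations are given as a 3x3 rotation matrix whose columns are the frame's x, y, z axes.
In Python, from rig import * gives the robot as it stands.
- The arm moves only by the tool play_rows, never from a script. Its argument "commands" is a list of rows, each a list of 2 entries, a list of its own where there are three numbers: the shift along the world's x, y, z in m, then the turn, a rotation vector about the world's x, y, z in rad. A call has 1 to 10 rows; each row is the pose to reach, as a shift and turn from the pose commanded when the call began; what a row does not reach only later rows make up. A row lasts 1/8 s, in which the tool goes at most 62.5 mm and 10.7 degrees, less where a joint would pass 70% of its speed; a pose out of reach is approached as far as the arm can. A call with a gripper value outside its range is refused whole. "gripper" is the finger opening in m, from 0 to 0.087, set as the call begins (left out, the last holds). The fingers move at their own pace and stop on an object; the grip force is fixed at half the most. Time passes only in rows, so rows that repeat a pose let the fingers close. It gives the time, the measured TCP pose, the force and the opening at its end, in the units of the state.
- read_state(): the state, without advancing time (a new reading comes with each control period).
- capture(name): name is "side" or "top" or "wrist"; returns a dict with "frame" (384x512x3 uint8, red, green, blue), "depth" (384x512 float32, m along the optical axis (not along the pixel's ray), 0 where there is no reading), "mtx" (3x3 intrinsics, pixels), "cam_to_world" (4x4, takes a point from camera to world coordinates); the wrist camera has in their place "hand_eye" (4x4, takes a point from camera to tool coordinates, whose origin is the TCP and whose axes are the tool frame's). Camera axes: x right, y down, z forward; pixel columns grow to the right and rows downward; lengths in m; the calibration is good to about 2 mm. The wrist camera is an equidistant fisheye: a pixel r from the principal point sees the ray r / f radians off the axis. A picture is of the moment at which its call begins: read the wrist's pose just before it.
- hand_in(): hands the job in, once; it reports no verdict.
The state is a dict: "time_s": time; "joint_positions": joint angles; "qvel": joint speeds; "tau": joint torques, N m; "position": TCP position; "tcp_rot": TCP orientation; "force": force on the tool from outside, world axes, zero at the start; "moment": the same for the moment, N m; "opening": opening from 0.0 (shut) to 1.0 (fully open).
Only numpy, scipy, OpenCV 4.12 (cv2) and the standard library are available. Lean on these libraries where they do the work, as an engineer would, in place of code of your own. Each camera call takes 0.05 s, during which the arm holds its last target. There are 200 camera calls.

### The job

Take the record photograph of the petri dishes. Tap every dish that is on the white photo board, from one side and the other, until it lies centred in a ring of its own with an even gap all round (slide the dishes, do not lift them), and stand the two specimen jars from the tray upright inside the two squares, one in each; when all that is set up, pull the knob of the shutter release box out to its stop, hold it there for a good second with everything in place, and let it go back. Then put both jars back upright in their tray, leave the dishes centred, and do not disturb the carton and the hand lens that lie near by.

Things in the scene. Friction and masses are not known exactly. Their poses are not given: they have to be found in the camera images.
- photo_board: white rectangular board lying fixed on the table, 320 mm (its x) by 500 mm (its y), 4 mm thick; origin at the centre of its underside, z up; x points away from the robot, turned by a few degrees. Three printed rings stand in a row along its near side, two printed squares along its far side
- ring_a (a point): centre of a printed ring on the photo board's surface (black line, 98 mm inside diameter, 10 mm more than a dish: centred, a dish has a 5 mm gap all round). In the board's frame at x -55 mm, y +160 mm
- ring_b (a point): centre of a printed ring on the photo board's surface (black line, 98 mm inside diameter, 10 mm more than a dish: centred, a dish has a 5 mm gap all round). In the board's frame at x -55 mm, y 0 mm
- ring_c (a point): centre of a printed ring on the photo board's surface (black line, 98 mm inside diameter, 10 mm more than a dish: centred, a dish has a 5 mm gap all round). In the board's frame at x -55 mm, y -160 mm
- square_a (a point): centre of a printed square on the board's surface (black outline, 66 mm inside, 17 mm more than a jar), in the board's frame at x +110 mm, y +80 mm
- square_b (a point): centre of a printed square on the board's surface (black outline, 66 mm inside, 17 mm more than a jar), in the board's frame at x +110 mm, y -80 mm
- dish_a_mid (a point): centre (half-way up) of a petri dish, a flat closed round dish 88 mm across and 14 mm high, 60 g, standing on the photo board; too wide to grasp, it is slid by tapping or pushing its side low down. It slides with friction and stops when the push stops. Its x, y axes are of no account. May be absent
- dish_b_mid (a point): centre (half-way up) of a petri dish, a flat closed round dish 88 mm across and 14 mm high, 60 g, standing on the photo board; too wide to grasp, it is slid by tapping or pushing its side low down. It slides with friction and stops when the push stops. Its x, y axes are of no account. May be absent
- dish_c_mid (a point): centre (half-way up) of a petri dish, a flat closed round dish 88 mm across and 14 mm high, 60 g, standing on the photo board; too wide to grasp, it is slid by tapping or pushing its side low down. It slides with friction and stops when the push stops. Its x, y axes are of no account. May be absent
- dish_a: the same dish as dish_a_mid; origin at the centre of its underside
- dish_b: the same dish as dish_b_mid; origin at the centre of its underside
- dish_c: the same dish as dish_c_mid; origin at the centre of its underside
- jar_a_mid (a point): centre (34 mm above its foot) of a closed specimen jar, upright cylinder 49 mm across, 68 mm high, 90 g; grasp across the body
- jar_b_mid (a point): centre (34 mm above its foot) of a closed specimen jar, upright cylinder 49 mm across, 68 mm high, 90 g; grasp across the body
- jar_a: the same jar as jar_a_mid; origin at the centre of its foot
- jar_b: the same jar as jar_b_mid; origin at the centre of its foot
- tray_floor (a point): centre of the inner floor of the grey jar tray, fixed on the table at the left or right of the board: 200 mm (its x) by 100 mm (its y) outside, walls 4 mm thick and 12 mm high, floor 4 mm above the table. The two jars stand in it, one in each half, about 50 mm before and behind its centre along its x
- pull_grip (a point): centre of the knob of the shutter release box: an upright black block 26 mm along its x, 16 mm across (its y), 44 mm high, standing from 16 to 60 mm above the table, on a steel rod out of the front of a grey box (100 x 80 x 60 mm, fixed on the table at the other side of the board). Knob and box turn together; the knob is pulled along its own -x, roughly toward the robot; grasp it from above across its 16 mm
- pull (a joint): how far the knob is drawn out, m: 0 home, 0.040 at its stop. A spring draws it home: about 4 N at home, 7 N at the stop, and let go it runs home by itself in about a second
- coverslip_box: bystander: white carton 41 x 53 x 22 mm on the table at the far left
- lens: bystander: hand lens with a red handle, 148 x 62 x 13 mm, lying on the table beyond the board
There are look-alikes about, which are no part of the job. Leave any green or pink look-alike of the dish_a alone.

How it is judged:
By the outcome, as a careful person would: the job done as asked, in the order asked, and still so for the second after the job is handed in, with the robot touching nothing.
Of dish_a, dish_b, dish_c only 2 to 3 are there at a start; the rules pass over those that are not, and their reading is None.
At some moment in a run one of dish_a, dish_b, dish_c may be knocked a few centimetres aside while the robot is not near it.
Once in a run the grip may slacken for a moment while it holds something.
It also fails if it takes over 210 s, if anything falls off the work surface, if the arm or the gripper's body presses on something with over 40 N, if the wrist force passes 120 N, or if a joint passes its speed limit or range.

## Working session

There is one attempt and no reset: what is moved stays moved. The work goes in short steps, Python scripts to look and compute and a tool call to move; the robot and the scene stay as the last step left them, time stands still between calls to the robot, and variables do not carry over. Pictures are saved under pics/ and viewed, about 12 in all and at most 16, crops included, and the job is handed in when it is done.

Besides the shell and the picture viewer there is one more tool, called as a command line: name --argument value ..., lists and objects as JSON in quotes. play_rows: Moves the arm, as the interface text tells. Its arguments: {"type":"object","properties":{"commands":{"type":"array"},"gripper":{"type":"number"}},"required":["commands"]}

```bash
mkdir -p pics; ls; cat > h.py <<'E'
from rig import *
import numpy as np, cv2
def snap(n,f):
    c=capture(n); cv2.imwrite('pics/'+f+'.png',c['frame'][:,:,::-1]); np.savez('pics/'+f,**c); return c
def px2w(c,u,v,z):
    K=np.array(c['mtx']);T=np.array(c['cam_to_world'])
    d=T[:3,:3]@np.linalg.solve(K,[u,v,1.]);o=T[:3,3]
    return o+d*(z-o[2])/d[2]
E
python3 - <<'E'
from h import *
s=read_state();print({k:np.round(v,3).tolist() for k,v in s.items()})
for n in ('top','side'):
    c=snap(n,n+'0');print(n,np.round(c['mtx'],1).tolist(),np.round(c['cam_to_world'],3).tolist())
a=cv2.imread('pics/top0.png');cv2.imwrite('pics/top0b.png',cv2.resize(a,(800,600),interpolation=cv2.INTER_CUBIC))
E
```

```text
pics
{'time_s': 0.0, 'joint_positions': [63.798, 30.279, 82.159, 0.001, 67.69, -10.228], 'qvel': [0.003, -0.015, 0.038, -0.059, -0.0, -0.003], 'tau': [-0.0, -44.005, -17.659, 0.063, 0.058, -0.0], 'position': [0.172, 0.6, 0.247], 'tcp_rot': [[0.275, -0.001, -0.961], [0.961, -0.002, 0.275], [-0.002, -1.0, 0.0]], 'force': [-0.693, -0.363, -0.155], 'moment': [-0.052, 0.01, 0.008], 'opening': 1.002}
top [[404.6, 0.0, 253.6], [0.0, 404.6, 188.1], [0.0, 0.0, 1.0]] [[-0.037, -0.974, 0.222, 0.239], [-0.999, 0.037, -0.006, -0.025], [-0.002, -0.222, -0.975, 1.48], [0.0, 0.0, 0.0, 1.0]]
side [[380.5, 0.0, 256.4], [0.0, 380.5, 192.8], [0.0, 0.0, 1.0]] [[-0.996, -0.022, 0.089, 0.461], [-0.091, 0.359, -0.929, 1.007], [-0.011, -0.933, -0.36, 0.439], [0.0, 0.0, 0.0, 1.0]]
```

View pics/top0b.png

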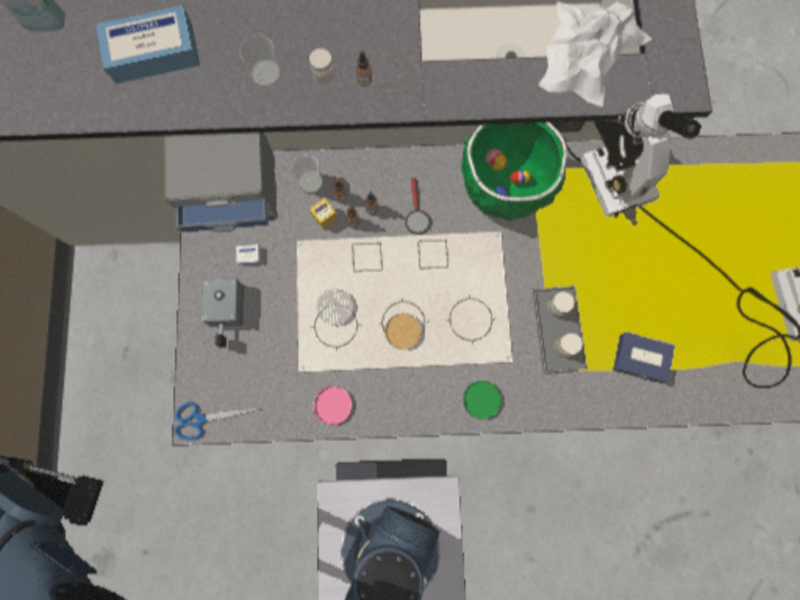

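View pics/side0.png

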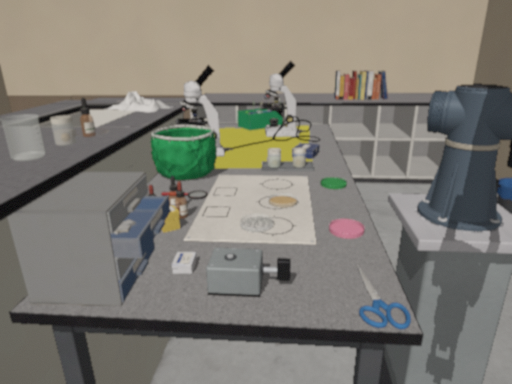

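```bash
python3 - <<'E'
import cv2
a=cv2.imread('pics/top0.png')
b=a[142:262,180:340];cv2.imwrite('pics/crop1.png',cv2.resize(b,(800,600),interpolation=cv2.INTER_CUBIC))
l=a[150:235,115:175];r=a[175:260,330:390]
import numpy as np
cv2.imwrite('pics/crop2.png',cv2.resize(np.hstack([l,r]),None,fx=6.5,fy=6.5,interpolation=cv2.INTER_CUBIC))
E
```

```text
(no output)
```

View pics/crop1.png

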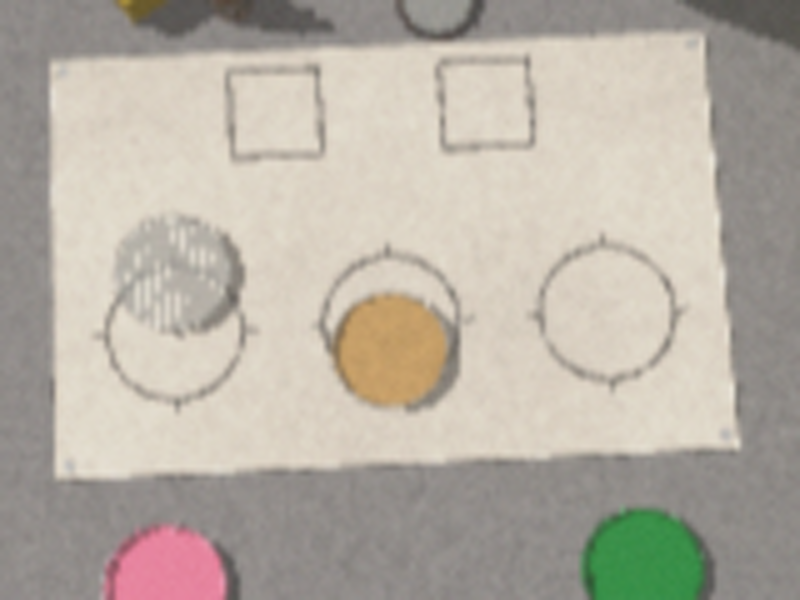

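View pics/crop2.png

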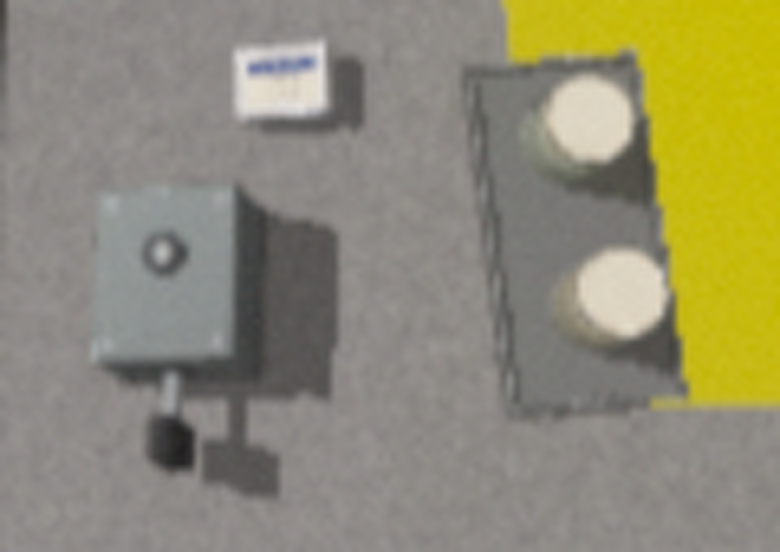

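```bash
cat >> h.py <<'E'
def rig2(src,dst):
    src=np.array(src,float);dst=np.array(dst,float)[:,:2]
    s=src-src.mean(0);d=dst-dst.mean(0)
    th=np.arctan2((s[:,0]*d[:,1]-s[:,1]*d[:,0]).sum(),(s*d).sum())
    R=np.array([[np.cos(th),-np.sin(th)],[np.sin(th),np.cos(th)]])
    t=dst.mean(0)-R@src.mean(0)
    return th,R,t,dst-(src@R.T+t)
E
python3 - <<'E'
from h import *
c=np.load('pics/top0.npz')
C1=lambda u,v,z:px2w(c,(u+.5)/5-.5+180,(v+.5)/5-.5+142,z)
CR=lambda u,v,z:px2w(c,(u-390+.5)/6.5-.5+330,(v+.5)/6.5-.5+175,z)
CL=lambda u,v,z:px2w(c,(u+.5)/6.5-.5+115,(v+.5)/6.5-.5+150,z)
src=[(.16,.25),(.16,-.25),(-.16,-.25),(-.16,.25),(-.055,.16),(-.055,0),(-.055,-.16),(.11,.08),(.11,-.08)]
pix=[(50,60),(705,34),(740,448),(55,479),(176,334),(392,322),(608,313),(275,113),(486,104)]
th,R,t,res=rig2(src,[C1(u,v,.004) for u,v in pix])
print('board',np.degrees(th),t,(res*1000).round(1).tolist())
for n,p in zip('abc',src[4:7]):print('ring',n,R@p+t)
for n,p in zip('ab',src[7:]):print('sq',n,R@p+t)
print('striped',C1(173,272,.018),'amber',C1(392,350,.018))
print('jars',CR(590,119,.072),CR(622,293,.072))
th,R,t,res=rig2([(.1,.05),(.1,-.05),(-.1,-.05),(-.1,.05)],[CR(u,v,.012) for u,v in [(468,70),(632,55),(684,392),(512,415)]])
print('tray',np.degrees(th),t,(res*1000).round(1).tolist())
th,R,t,res=rig2([(.05,.04),(.05,-.04),(-.05,-.04),(-.05,.04)],[CL(u,v,.06) for u,v in [(100,190),(236,186),(237,355),(95,358)]])
print('box',np.degrees(th),t,(res*1000).round(1).tolist(), 'knob',CL(172,437,.06))
D=c['depth']
# heights from depth
K=c['mtx'];T=c['cam_to_world'];v,u=np.mgrid[:384,:512]
P=np.einsum('ij,hwj->hwi',T[:3,:3],np.stack([(u-K[0,2])/K[0,0]*D,(v-K[1,2])/K[1,1]*D,D],-1))+T[:3,3]
def reg(u0,u1,v0,v1,zl,zh):
    q=P[v0:v1,u0:u1].reshape(-1,3);q=q[(q[:,2]>zl)&(q[:,2]<zh)];print(len(q),q.mean(0).round(4),q.min(0).round(3),q.max(0).round(3))
reg(138,146,211,224,.045,.075)
reg(350,372,180,205,.063,.09);reg(350,378,208,232,.063,.09)
reg(200,232,183,210,.011,.04);reg(245,275,198,226,.011,.04)
E
```

```text
board 0.4163507037679659 [ 0.56114751 -0.0474452 ] [[0.2, 0.8], [-1.7, -0.3], [0.8, 0.0], [0.7, 0.2], [-1.2, -0.4], [0.6, -0.5], [0.1, -0.8], [0.4, 0.6], [0.2, 0.3]]
ring a [0.5049863  0.11215091]
ring b [ 0.50614896 -0.04784487]
ring c [ 0.50731162 -0.20784064]
sq a [0.67056328 0.03335202]
sq b [ 0.67172594 -0.12664376]
striped [0.54774521 0.11192102 0.018     ] amber [ 0.48341681 -0.0472773   0.018     ]
jars [ 0.52799583 -0.41296367  0.072     ] [ 0.43166413 -0.42099307  0.072     ]
tray 2.8800310379063037 [ 0.47636666 -0.41411306] [[-2.2, -3.3], [-1.9, 1.9], [4.1, 2.2], [-0.0, -0.8]]
box 0.1882583286088811 [0.56595995 0.37336534] [[-1.8, -1.7], [-2.7, 2.6], [1.5, 0.6], [3.0, -1.5]] knob [0.47339539 0.36836059 0.06      ]
42 [0.4719 0.3721 0.0588] [0.459 0.365 0.045] [0.497 0.381 0.07 ]
157 [ 0.5258 -0.4115  0.072 ] [ 0.503 -0.437  0.063] [ 0.549 -0.388  0.08 ]
156 [ 0.4303 -0.42    0.0719] [ 0.407 -0.446  0.063] [ 0.456 -0.396  0.079]
125 [0.5514 0.1114 0.0145] [0.502 0.053 0.011] [0.595 0.165 0.026]
235 [ 0.4835 -0.0467  0.014 ] [ 0.434 -0.104  0.011] [0.533 0.002 0.025]
```

play_rows --commands '[[[0.04,-0.04,0],[0,0,0.08]],[[0.08,-0.08,0],[0,0,0.18]],[[0.12,-0.12,0],[0,0,0.279]],[[0.16,-0.16,0],[0,0,0.279]],[[0.2,-0.2,0],[0,0,0.279]],[[0.24,-0.24,0],[0,0,0.279]],[[0.28,-0.28,0],[0,0,0.279]],[[0.32,-0.32,0],[0,0,0.279]],[[0.34,-0.35,0],[0,0,0.279]],[[0.34,-0.35,0],[0,0,0.279]]]' --gripper 0.06

```text
time_s: 1.35
position: [0.5135, 0.2486, 0.2471]
tcp_rot: [[0.004, -0.0, -1.0], [1.0, -0.0, 0.004], [-0.0, -1.0, 0.0]]
force: [0.3, -0.7, 0.8]
opening: 0.688
```

play_rows --commands '[[[0.02,-0.05,0],[0,0,0]],[[0.03,-0.1,0],[0,0,0]],[[0.038,-0.139,0],[0,0,0]],[[0.038,-0.139,0],[0,0,0]]]'

```text
time_s: 1.85
position: [0.5499, 0.1105, 0.2473]
tcp_rot: [[0.003, -0.001, -1.0], [1.0, 0.0, 0.003], [0.0, -1.0, 0.001]]
force: [0.1, 0.4, 1.0]
opening: 0.694
```

```bash
python3 - <<'E'
from h import *
s=read_state();print(s['position'],np.round(s['tcp_rot'],3).tolist(),s['opening'],s['joint_positions'])
c=snap('wrist','w0');print(c['mtx'],np.round(c['hand_eye'],4).tolist())
cv2.imwrite('pics/w0b.png',cv2.resize(c['frame'][:,:,::-1],(800,600)))
E
```

```text
[0.54993621 0.11051559 0.24729391] [[0.003, -0.001, -1.0], [1.0, 0.0, 0.003], [0.0, -1.0, 0.001]] 0.6937532113972548 [-5.27095182e-02  2.53132334e+01  9.13972643e+01  4.90655957e-03
  6.33283664e+01 -8.98918607e+01]
[[297.31863964   0.         250.61532441]
 [  0.         297.31863964 188.09348386]
 [  0.           0.           1.        ]] [[1.0, 0.0003, -0.0009, 0.0006], [0.0009, -0.3026, 0.9531, -0.1373], [0.0, -0.9531, -0.3026, 0.0848], [0.0, 0.0, 0.0, 1.0]]
```

View pics/w0b.png

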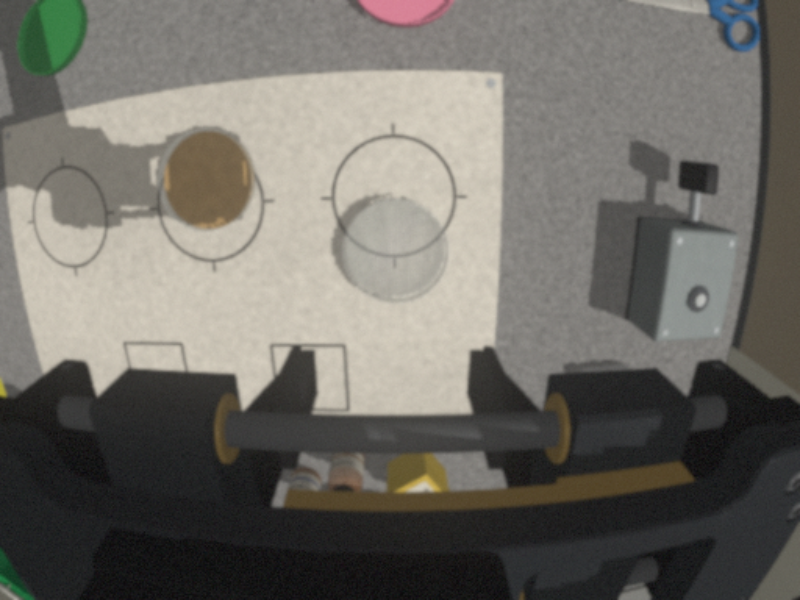

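```bash
cat >> h.py <<'E'
def w2wpx(c,s,P):
    "world points (N,3) -> wrist pixels"
    H=np.eye(4);H[:3,:3]=s['tcp_rot'];H[:3,3]=s['position'];M=np.linalg.inv(H@np.array(c['hand_eye']))
    q=np.asarray(P,float)@M[:3,:3].T+M[:3,3]
    r=np.hypot(q[:,0],q[:,1]);k=np.arctan2(r,q[:,2])/np.maximum(r,1e-9)
    K=c['mtx'];return np.stack([K[0,0]*k*q[:,0]+K[0,2],K[1,1]*k*q[:,1]+K[1,2]],1)
def ortho(c,s,x0,x1,y0,y1,z,mm=.0005,wrist=True):
    "top-down view: rows = x descending, cols = y descending (left = +y)"
    xs=np.arange(x1,x0,-mm);ys=np.arange(y1,y0,-mm);X,Y=np.meshgrid(xs,ys,indexing='ij')
    P=np.stack([X.ravel(),Y.ravel(),np.full(X.size,z)],1)
    if wrist:m=w2wpx(c,s,P)
    else:
        T=np.linalg.inv(c['cam_to_world']);q=P@T[:3,:3].T+T[:3,3];K=c['mtx'];m=np.stack([K[0,0]*q[:,0]/q[:,2]+K[0,2],K[1,1]*q[:,1]/q[:,2]+K[1,2]],1)
    m=m.reshape(X.shape+(2,)).astype(np.float32)
    return cv2.remap(c['frame'][:,:,::-1].copy(),m[...,0],m[...,1],cv2.INTER_CUBIC)
def grid(im,x1,y1,mm=.0005,step=.01):
    im=im.copy()
    for x in np.arange(np.floor(x1/step)*step,x1-im.shape[0]*mm,-step):
        v=int((x1-x)/mm);cv2.line(im,(0,v),(im.shape[1],v),(255,0,0) if round(x/step)%5 else (0,0,255),1)
    for y in np.arange(np.floor(y1/step)*step,y1-im.shape[1]*mm,-step):
        v=int((y1-y)/mm);cv2.line(im,(v,0),(v,im.shape[0]),(255,0,0) if round(y/step)%5 else (0,0,255),1)
    return im
def ringfit(g,x1,y1,guess,r,sign,mm=.0005,rng=.012):
    "centre maximising the radial dark (sign -1: dark line) score on a gray ortho image"
    g=cv2.GaussianBlur(g.astype(np.float32),(0,0),1.5);t=np.linspace(0,2*np.pi,180,endpoint=False);best=(-1e9,)
    def S(x,y,rr):
        X=(x1-(x+rr*np.cos(t)))/mm;Y=(y1-(y+rr*np.sin(t)))/mm
        return cv2.remap(g,Y[None].astype(np.float32),X[None].astype(np.float32),cv2.INTER_LINEAR)[0]
    for st,w in ((.002,rng),(.0004,.003)):
        cx,cy=guess if best[0]==-1e9 else best[1:]
        for x in np.arange(cx-w,cx+w+1e-9,st):
            for y in np.arange(cy-w,cy+w+1e-9,st):
                v=-S(x,y,r)+.5*S(x,y,r-.004)+.5*S(x,y,r+.004) if sign==0 else np.abs(S(x,y,r+.0015)-S(x,y,r-.0015))
                sc=np.clip(v,-30,30).mean()
                if sc>best[0]:best=(sc,x,y)
    return best
E
python3 - <<'E'
from h import *
c=dict(np.load('pics/w0.npz'));s=read_state()
x0,x1,y0,y1=.42,.62,-.13,.19
o=ortho(c,s,x0,x1,y0,y1,.004);p=ortho(c,s,x0,x1,y0,y1,.018)
go,gp=[cv2.cvtColor(i,cv2.COLOR_BGR2GRAY) for i in (o,p)]
print('ring a',ringfit(go,x1,y1,(.505,.112),.0495,0));print('ring b',ringfit(go,x1,y1,(.506,-.048),.0495,0))
print('A',ringfit(gp,x1,y1,(.548,.112),.044,1));print('B',ringfit(gp,x1,y1,(.4835,-.047),.044,1))
im=p
for (cx,cy),col in(((ringfit(gp,x1,y1,(.548,.112),.044,1)[1:]),(0,0,255)),((ringfit(gp,x1,y1,(.4835,-.047),.044,1)[1:]),(0,0,255))):
    cv2.circle(im,(int((y1-cy)/.0005),int((x1-cx)/.0005)),88,col,1)
for g in((.505,.112),(.506,-.048)):
    cx,cy=ringfit(go,x1,y1,g,.0495,0)[1:];cv2.circle(o,(int((y1-cy)/.0005),int((x1-cx)/.0005)),99,(0,255,0),1)
cv2.imwrite('pics/o0.png',cv2.resize(np.vstack([o,im]),(480,600)))
E
```

```text
ring a (np.float32(28.324997), np.float64(0.5016), np.float64(0.1138))
ring b (np.float32(19.746204), np.float64(0.5029999999999998), np.float64(-0.0466))
A (np.float32(19.352669), np.float64(0.5409999999999996), np.float64(0.10899999999999999))
B (np.float32(24.997057), np.float64(0.4795), np.float64(-0.044999999999999984))
```

View pics/o0.png

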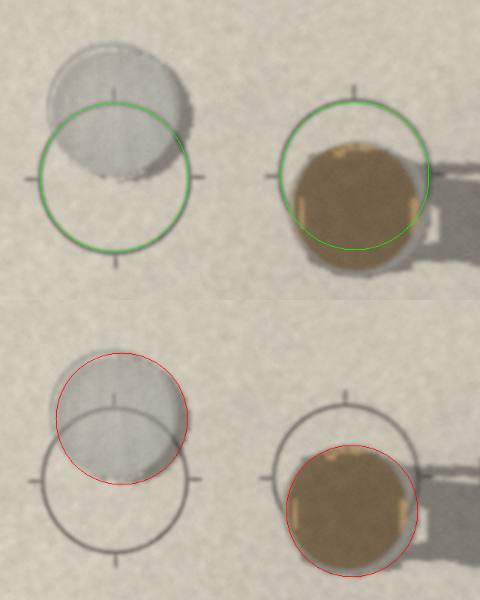

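play_rows --commands '[[[0.04,0.001,0],[0,0,0]],[[0.068,0.001,-0.03],[0,0,0]],[[0.068,0.001,-0.08],[0,0,0]],[[0.068,0.001,-0.13],[0,0,0]],[[0.068,0.001,-0.17],[0,0,0]],[[0.068,0.001,-0.2],[0,0,0]],[[0.068,0.001,-0.21],[0,0,0]],[[0.068,0.001,-0.214],[0,0,0]],[[0.068,0.001,-0.214],[0,0,0]]]'

```text
time_s: 3.02
position: [0.6186, 0.1135, 0.0346]
tcp_rot: [[-0.001, 0.002, -1.0], [1.0, 0.0, -0.001], [0.0, -1.0, -0.002]]
force: [-1.2, -0.1, -0.1]
opening: 0.688
```

play_rows --commands '[[[-0.005,0,0],[0,0,0]],[[-0.011,0,0],[0,0,0]],[[-0.018,0,0],[0,0,0]],[[-0.025,0,0],[0,0,0]],[[-0.032,0,0],[0,0,0]],[[-0.039,0,0],[0,0,0]],[[-0.046,0,0],[0,0,0]],[[-0.053,0,0],[0,0,0]],[[-0.057,0,0],[0,0,0]],[[-0.059,0,0],[0,0,0]]]'

```text
time_s: 4.28
position: [0.5588, 0.1129, 0.0336]
tcp_rot: [[-0.0, 0.0, -1.0], [1.0, 0.0, -0.0], [0.0, -1.0, -0.0]]
force: [1.1, -0.8, 0.1]
opening: 0.684
```

play_rows --commands '[[[-0.007,0,0],[0,0,0]],[[-0.01,0,0],[0,0,0]],[[-0.01,0,0],[0,0,0]],[[-0.01,0,0],[0,0,0]]]'

```text
time_s: 4.78
position: [0.549, 0.1129, 0.0335]
tcp_rot: [[-0.0, -0.0, -1.0], [1.0, -0.0, -0.0], [-0.0, -1.0, 0.0]]
force: [0.4, 0.7, 0.7]
opening: 0.69
```

```bash
cat >> h.py <<'E'
def look(name,x0,x1,y0,y1,rings,view='wrist'):
    s=read_state();c=snap(view,name);w=view=='wrist'
    o=ortho(c,s,x0,x1,y0,y1,.004,wrist=w);p=ortho(c,s,x0,x1,y0,y1,.018,wrist=w);go=cv2.cvtColor(o,cv2.COLOR_BGR2GRAY)
    for g in rings:
        b=ringfit(go,x1,y1,g,.0495,0);print('ring',np.round(b,4).tolist())
        for im,r in((o,99),(p,88)):
            cv2.circle(im,(round((y1-b[2])/.0005),round((x1-b[1])/.0005)),r,(0,255,0) if r==99 else (0,0,255),1)
    im=np.hstack([o,p]) if o.shape[0]>o.shape[1] or o.shape[1]<380 else np.vstack([o,p])
    cv2.imwrite('pics/%s_o.png'%name,im);print(im.shape,s['position'].round(4),s['time_s'])
E
python3 - <<'E'
from h import *
look('w1',.42,.59,.03,.2,[(.503,.113)])
E
```

```text
ring [29.1735, 0.502, 0.1124]
(340, 680, 3) [0.549  0.1129 0.0335] 4.775
```

View pics/w1_o.png

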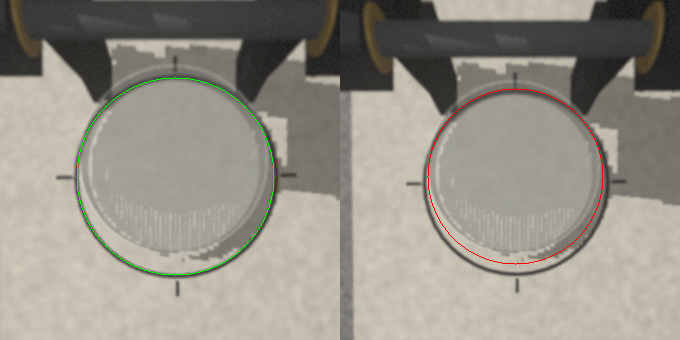

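play_rows --commands '[[[-0.002,0,0],[0,0,0]],[[-0.004,0,0],[0,0,0]],[[-0.005,0,0],[0,0,0]],[[-0.005,0,0],[0,0,0]],[[0.01,0,0],[0,0,0]],[[0.025,0,0],[0,0,0]],[[0.025,0,0.05],[0,0,0]],[[0.025,0,0.11],[0,0,0]],[[0.045,-0.03,0.16],[0,0,0]],[[0.045,-0.03,0.17],[0,0,0]]]'

```text
time_s: 6.08
position: [0.5978, 0.0812, 0.2079]
tcp_rot: [[0.002, 0.01, -1.0], [1.0, -0.001, 0.002], [-0.001, -1.0, -0.01]]
force: [0.2, -0.8, 0.4]
opening: 0.686
```

play_rows --commands '[[[0,0,0],[0,0,0]],[[0,0,0],[0,0,0]]]'

```text
time_s: 6.32
position: [0.5919, 0.0835, 0.2015]
tcp_rot: [[-0.001, -0.005, -1.0], [1.0, 0.0, -0.001], [0.0, -1.0, 0.005]]
force: [0.3, -0.1, -0.6]
opening: 0.692
```

```bash
python3 - <<'E'
from h import *
look('w2',.42,.59,-.13,.2,[(.503,.113),(.504,-.047)])
im=cv2.imread('pics/w2_o.png')[:340];p=cv2.imread('pics/w2_o.png')[340:]
cv2.imwrite('pics/w2_z.png',np.hstack([cv2.resize(p[60:290,60:300],None,fx=1.66,fy=1.66,interpolation=cv2.INTER_CUBIC),cv2.resize(p[60:290,370:610],None,fx=1.66,fy=1.66)]))
E
```

```text
ring [29.9051, 0.5016, 0.1124]
ring [19.7745, 0.5042, -0.0484]
(680, 660, 3) [0.5919 0.0835 0.2015] 6.325
```

View pics/w2_z.png

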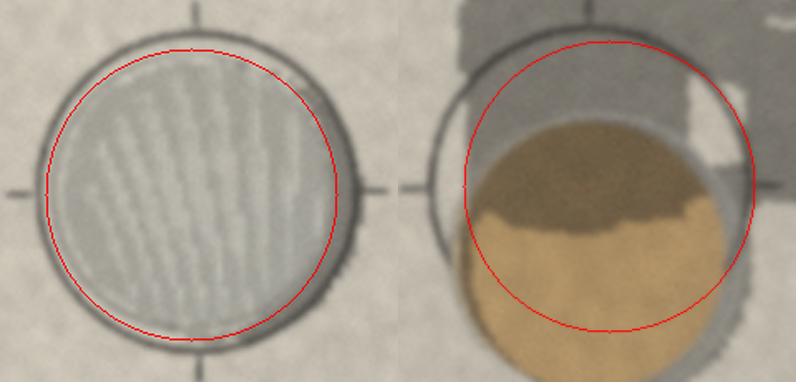

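play_rows --commands '[[[-0.045,-0.035,0],[0,0,0]],[[-0.09,-0.07,0],[0,0,0]],[[-0.135,-0.105,0],[0,0,0]],[[-0.169,-0.131,0],[0,0,0]],[[-0.169,-0.131,-0.04],[0,0,0]],[[-0.169,-0.131,-0.09],[0,0,0]],[[-0.169,-0.131,-0.135],[0,0,0]],[[-0.169,-0.131,-0.16],[0,0,0]],[[-0.169,-0.131,-0.17],[0,0,0]],[[-0.169,-0.131,-0.17],[0,0,0]]]'

```text
time_s: 7.62
position: [0.4243, -0.0477, 0.0329]
tcp_rot: [[-0.001, -0.002, -1.0], [1.0, 0.001, -0.001], [0.001, -1.0, 0.002]]
force: [-0.1, 0.4, -0.4]
opening: 0.686
```

play_rows --commands '[[[0.003,0,0],[0,0,0]],[[0.007,0,0],[0,0,0]],[[0.012,0,0],[0,0,0]],[[0.017,0,0],[0,0,0]],[[0.022,0,0],[0,0,0]],[[0.027,0,0],[0,0,0]],[[0.031,0,0],[0,0,0]],[[0.033,0,0],[0,0,0]],[[0.033,0,0],[0,0,0]]]'

```text
time_s: 8.75
position: [0.4582, -0.0482, 0.0335]
tcp_rot: [[-0.0, 0.0, -1.0], [1.0, -0.0, -0.0], [-0.0, -1.0, -0.0]]
force: [0.5, 0.6, 0.1]
opening: 0.694
```

```bash
python3 - <<'E'
from h import *
look('t1',.42,.59,-.13,.2,[(.505,.112),(.506,-.048)],'top')
look('w3',.42,.59,-.13,.04,[(.504,-.048)])
a=cv2.imread('pics/w3_o.png');b=cv2.imread('pics/t1_o.png')[340:];cv2.imwrite('pics/v3.png',np.hstack([a[:,340:],b[:,:]])[:, :1000]);
cv2.imwrite('pics/v3.png',cv2.resize(cv2.imread('pics/v3.png'),(800,272)))
E
```

```text
ring [4.8181, 0.5076, 0.111]
ring [0.6891, 0.4954, -0.041]
(680, 660, 3) [ 0.4582 -0.0482  0.0335] 8.75
ring [9.6979, 0.5034, -0.0482]
(340, 680, 3) [ 0.4581 -0.0482  0.0335] 8.8
```

View pics/v3.png

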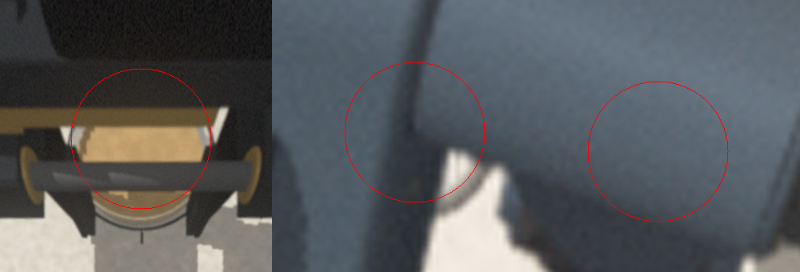

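play_rows --commands '[[[0.002,0,0],[0,0,0]],[[0.003,0,0],[0,0,0]],[[0.003,0,0],[0,0,0]],[[-0.01,0,0],[0,0,0]],[[-0.02,0,0.02],[0,0,0]],[[-0.02,0,0.07],[0,0,0]],[[0.0,0,0.12],[0,0,0]],[[0.05,0.02,0.16],[0,0,0]],[[0.09,0.05,0.17],[0,0,0]],[[0.12,0.08,0.17],[0,0,0]]]'

```text
time_s: 10.1
position: [0.5798, 0.0324, 0.2052]
tcp_rot: [[0.0, 0.004, -1.0], [1.0, -0.001, 0.0], [-0.001, -1.0, -0.004]]
force: [0.6, 0.3, -0.5]
opening: 0.688
```

play_rows --commands '[[[0.01,0,0],[0,0,0]],[[0.01,0,0],[0,0,0]],[[0.01,0,0],[0,0,0]]]'

```text
time_s: 10.48
position: [0.5863, 0.0311, 0.2029]
tcp_rot: [[0.001, -0.003, -1.0], [1.0, 0.0, 0.001], [0.0, -1.0, 0.003]]
force: [-0.3, 0.5, -0.3]
opening: 0.689
```

```bash
python3 - <<'E'
from h import *
look('w4',.42,.59,-.13,.2,[(.503,.113),(.504,-.047)])
p=cv2.imread('pics/w4_o.png')[340:]
cv2.imwrite('pics/w4_z.png',np.hstack([cv2.resize(p[60:290,60:300],None,fx=1.66,fy=1.66,interpolation=cv2.INTER_CUBIC),cv2.resize(p[60:290,370:610],None,fx=1.66,fy=1.66)]))
E
```

```text
ring [29.9188, 0.502, 0.1112]
ring [29.8664, 0.5034, -0.0488]
(680, 660, 3) [0.5863 0.0311 0.2029] 10.475
```

View pics/w4_z.png

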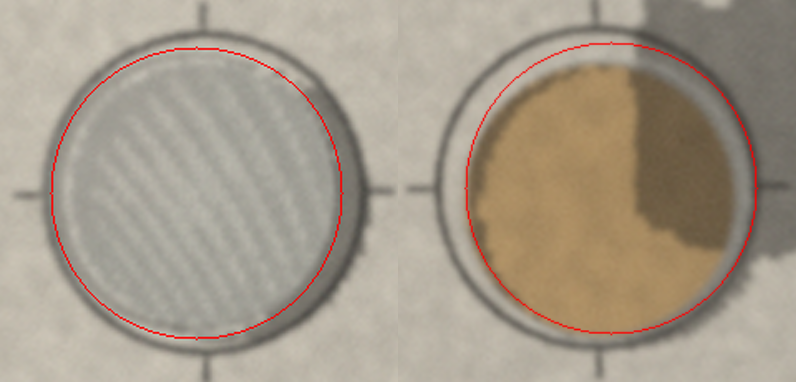

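play_rows --commands '[[[0.003,-0.03,-0.03],[0,0,0]],[[0.003,-0.06,-0.07],[0,0,0]],[[0.003,-0.079,-0.11],[0,0,0]],[[0.003,-0.079,-0.14],[0,0,0]],[[0.003,-0.079,-0.14],[0,0,0]],[[0.003,-0.079,-0.14],[0,0,0]]]'

```text
time_s: 11.28
position: [0.5912, -0.0475, 0.0645]
tcp_rot: [[0.0, 0.001, -1.0], [1.0, -0.0, 0.0], [-0.0, -1.0, -0.001]]
force: [0.7, 0.0, -0.1]
opening: 0.691
```

```bash
python3 - <<'E'
from h import *
look('w5',.44,.57,-.115,.02,[(.504,-.048)])
p=cv2.imread('pics/w5_o.png');cv2.imwrite('pics/w5_z.png',cv2.resize(p,None,fx=1.48,fy=1.48,interpolation=cv2.INTER_CUBIC))
E
```

```text
ring [29.9718, 0.504, -0.048]
(260, 540, 3) [ 0.5912 -0.0475  0.0645] 11.275
```

View pics/w5_z.png

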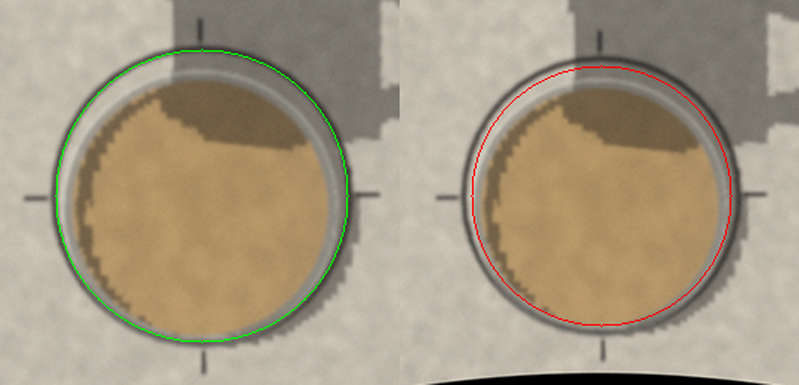

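play_rows --commands '[[[-0.03,-0.001,0.03],[0,0,0]],[[-0.08,-0.001,0.03],[0,0,0]],[[-0.13,-0.001,0.03],[0,0,0]],[[-0.154,-0.001,0.02],[0,0,0]],[[-0.154,-0.001,-0.01],[0,0,0]],[[-0.154,-0.001,-0.03],[0,0,0]],[[-0.15,-0.001,-0.03],[0,0,0]],[[-0.145,-0.001,-0.03],[0,0,0]],[[-0.14,-0.001,-0.03],[0,0,0]],[[-0.135,-0.001,-0.03],[0,0,0]]]'

```text
time_s: 12.58
position: [0.457, -0.0483, 0.0343]
tcp_rot: [[-0.0, 0.002, -1.0], [1.0, -0.001, -0.0], [-0.001, -1.0, -0.002]]
force: [0.8, 0.3, 0.3]
opening: 0.688
```

play_rows --commands '[[[0.003,0,0],[0,0,0]],[[0.006,0,0],[0,0,0]],[[0.008,0,0],[0,0,0]],[[0.008,0,0],[0,0,0]],[[-0.005,0,0],[0,0,0]],[[-0.02,0,0.03],[0,0,0]],[[0.03,0,0.06],[0,0,0]],[[0.08,0,0.06],[0,0,0]],[[0.13,0,0.04],[0,0,0]],[[0.135,0.001,0.03],[0,0,0]]]'

```text
time_s: 13.82
position: [0.5937, -0.0477, 0.0629]
tcp_rot: [[-0.001, 0.004, -1.0], [1.0, -0.001, -0.001], [-0.001, -1.0, -0.004]]
force: [-0.3, -0.0, -0.7]
opening: 0.691
```

play_rows --commands '[[[0,0,0],[0,0,0]],[[0,0,0],[0,0,0]]]'

```text
time_s: 14.08
position: [0.5886, -0.0468, 0.0633]
tcp_rot: [[0.0, -0.003, -1.0], [1.0, 0.001, 0.0], [0.001, -1.0, 0.003]]
force: [0.3, 0.2, 1.0]
opening: 0.687
```

```bash
python3 - <<'E'
from h import *
look('w6',.44,.57,-.115,.02,[(.504,-.048)])
E
```

```text
ring [30.0, 0.5038, -0.0478]
(260, 540, 3) [ 0.5886 -0.0468  0.0633] 14.075
```

play_rows --commands '[[[0,0.05,0.03],[0,0,0]],[[0,0.1,0.03],[0,0,0]],[[-0.002,0.15,0.01],[0,0,0]],[[-0.003,0.159,0],[0,0,0]],[[-0.003,0.159,0],[0,0,0]],[[-0.003,0.159,0],[0,0,0]]]'

```text
time_s: 14.88
position: [0.5884, 0.1104, 0.064]
tcp_rot: [[0.001, 0.001, -1.0], [1.0, -0.0, 0.001], [-0.0, -1.0, -0.001]]
force: [0.4, 0.8, 0.7]
opening: 0.689
```

```bash
python3 - <<'E'
from h import *
look('w7',.44,.57,.045,.18,[(.502,.112)])
p=np.hstack([cv2.imread('pics/w%d_o.png'%i)[:,270:] for i in (6,7)]);cv2.imwrite('pics/w7_z.png',cv2.resize(p,None,fx=1.48,fy=1.48,interpolation=cv2.INTER_CUBIC))
E
```

```text
ring [29.9726, 0.5018, 0.1126]
(260, 540, 3) [0.5884 0.1104 0.064 ] 14.875
```

View pics/w7_z.png

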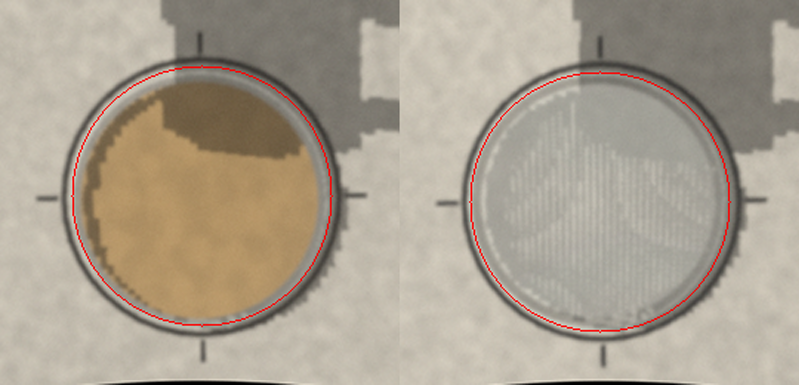

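```bash
cat >> h.py <<'E'
def amber(p,x1,y1,mm=.0005):
    h=cv2.cvtColor(p,cv2.COLOR_BGR2HSV);m=((h[...,1]>75)&(h[...,0]>8)&(h[...,0]<30)).astype(np.uint8)
    m=cv2.morphologyEx(m,cv2.MORPH_OPEN,np.ones((5,5)))
    n=max(cv2.findContours(m,cv2.RETR_EXTERNAL,cv2.CHAIN_APPROX_NONE)[0],key=cv2.contourArea)
    (u,v),(a,b),_=cv2.fitEllipse(cv2.convexHull(n));return x1-v*mm,y1-u*mm,a*mm,b*mm
E
python3 - <<'E'
from h import *
for f in('w5','w6'):
    c=dict(np.load('pics/%s.npz'%f))
    s={'tcp_rot':np.array([[0,0,-1],[1,0,0],[0,-1,0.]]),'position':np.array([.5912,-.0475,.0645]) if f=='w5' else np.array([.5886,-.0468,.0633])}
    for z in(.012,.018):
        o=ortho(c,s,.44,.57,-.115,.02,z);print(f,z,np.round(amber(o,.57,.02),4))
    o=ortho(c,s,.44,.57,-.115,.02,.004);print(ringfit(cv2.cvtColor(o,cv2.COLOR_BGR2GRAY),.57,.02,(.504,-.048),.0495,0))
E
```

```text
w5 0.012 [ 0.5    -0.0474  0.0821  0.0824]
w5 0.018 [ 0.5002 -0.0474  0.0795  0.0798]
(np.float32(29.972744), np.float64(0.5037999999999997), np.float64(-0.04820000000000001))
w6 0.012 [ 0.5027 -0.0472  0.0819  0.0822]
w6 0.018 [ 0.5027 -0.0472  0.0793  0.0795]
(np.float32(30.0), np.float64(0.504), np.float64(-0.04799999999999999))
```

play_rows --commands '[[[-0.02,-0.05,0.04],[0,0,0]],[[-0.06,-0.09,0.05],[0,0,0]],[[-0.1,-0.13,0.05],[0,0,0]],[[-0.14,-0.161,0.04],[0,0,0]],[[-0.151,-0.161,0.01],[0,0,0]],[[-0.151,-0.161,-0.03],[0,0,0]],[[-0.147,-0.161,-0.03],[0,0,0]],[[-0.142,-0.161,-0.03],[0,0,0]],[[-0.137,-0.161,-0.03],[0,0,0]],[[-0.132,-0.161,-0.03],[0,0,0]]]'

```text
time_s: 16.18
position: [0.4573, -0.0493, 0.0348]
tcp_rot: [[-0.001, 0.003, -1.0], [1.0, -0.001, -0.001], [-0.001, -1.0, -0.003]]
force: [-0.6, 0.7, 0.7]
opening: 0.687
```

play_rows --commands '[[[0.004,0,0],[0,0,0]],[[0.007,0,0],[0,0,0]],[[0.0092,0,0],[0,0,0]],[[0.0092,0,0],[0,0,0]],[[-0.005,0,0],[0,0,0]],[[-0.02,0,0.03],[0,0,0]],[[0.03,0,0.06],[0,0,0]],[[0.08,0,0.06],[0,0,0]],[[0.13,0,0.04],[0,0,0]],[[0.135,0.001,0.03],[0,0,0]]]'

```text
time_s: 17.42
position: [0.5935, -0.0487, 0.0629]
tcp_rot: [[-0.001, 0.003, -1.0], [1.0, -0.001, -0.001], [-0.001, -1.0, -0.003]]
force: [-0.8, -0.9, -0.4]
opening: 0.69
```

play_rows --commands '[[[0,0,0],[0,0,0]],[[0,0,0],[0,0,0]],[[0,0,0],[0,0,0]]]'

```text
time_s: 17.8
position: [0.5898, -0.0481, 0.064]
tcp_rot: [[0.0, -0.001, -1.0], [1.0, 0.0, 0.0], [0.0, -1.0, 0.001]]
force: [0.2, -0.4, 0.3]
opening: 0.688
```

```bash
cat >> h.py <<'E'
def chkB(f):
    s=read_state();c=snap('wrist',f);o=[ortho(c,s,.44,.57,-.115,.02,z) for z in(.004,.015)]
    r=ringfit(cv2.cvtColor(o[0],cv2.COLOR_BGR2GRAY),.57,.02,(.504,-.048),.0495,0);a=amber(o[1],.57,.02)
    print('ring',np.round(r,4),'amber',np.round(a,4),'need mm',(r[1]-a[0])*1000,(r[2]-a[1])*1000)
E
python3 -c "
from h import *
chkB('w8')"
```

```text
ring [29.995   0.5038 -0.0478] amber [ 0.504  -0.0481  0.0807  0.081 ] need mm -0.19961853027372634 0.34182281494139766
```

play_rows --commands '[[[0,0,0.05],[0,0,0]],[[-0.005,-0.03,0.1],[0,0,0]],[[-0.015,-0.08,0.12],[0,0,0]],[[-0.025,-0.135,0.12],[0,0,0]],[[-0.035,-0.19,0.12],[0,0,0]],[[-0.045,-0.245,0.12],[0,0,0]],[[-0.055,-0.3,0.12],[0,0,0]],[[-0.062,-0.345,0.12],[0,0,0]],[[-0.065,-0.364,0.12],[0,0,0]],[[-0.065,-0.364,0.12],[0,0,0]]]' --gripper 0.08

```text
time_s: 19.1
position: [0.5254, -0.4125, 0.1835]
tcp_rot: [[0.002, -0.0, -1.0], [1.0, 0.001, 0.002], [0.001, -1.0, 0.0]]
force: [0.4, 0.0, 0.2]
opening: 0.918
```

play_rows --commands '[[[0,0,0],[0,0,0]],[[0,0,0],[0,0,0]]]'

```text
time_s: 19.35
position: [0.5265, -0.41, 0.1836]
tcp_rot: [[-0.002, -0.0, -1.0], [1.0, 0.001, -0.002], [0.001, -1.0, 0.0]]
force: [-0.6, 0.1, -0.7]
opening: 0.919
```

```bash
python3 - <<'E'
from h import *
s=read_state();print(s['position'],s['opening'],s['joint_positions'].round(1))
c=snap('wrist','w9')
o=ortho(c,s,.36,.62,-.50,-.32,.072);cv2.imwrite('pics/w9_o.png',o)
t=dict(np.load('pics/top0.npz'));o2=ortho(t,s,.36,.62,-.50,-.32,.072,wrist=False)
o3=ortho(c,s,.36,.62,-.50,-.32,.012)
for i in (o,o2): 
    for p in((.527,-.412),(.431,-.4205)): cv2.circle(i,(round((-.32-p[1])/.0005),round((.62-p[0])/.0005)),49,(0,0,255),1)
cv2.imwrite('pics/w9_z.png',np.hstack([o,o2,o3])[:, :1080])
print(np.hstack([o,o2,o3]).shape)
E
```

```text
[ 0.52646025 -0.41003756  0.18359172] 0.9188236852344183 [ -47.5   37.5   78.9    0.    63.6 -137.6]
(520, 1080, 3)
```

View pics/w9_z.png

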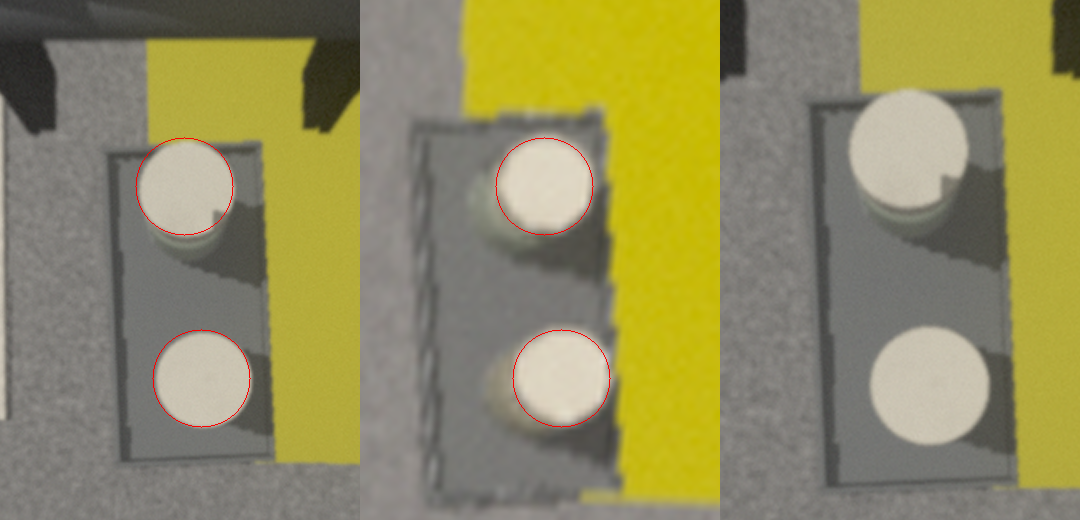

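play_rows --commands '[[[0.001,0,-0.04],[0,0,0]],[[0.001,0,-0.08],[0,0,0]],[[0.001,0,-0.11],[0,0,0]],[[0.001,0,-0.13],[0,0,0]],[[0.001,0,-0.135],[0,0,0]],[[0.001,0,-0.135],[0,0,0]]]'

```text
time_s: 20.15
position: [0.5275, -0.4123, 0.0491]
tcp_rot: [[-0.0, 0.001, -1.0], [1.0, -0.001, -0.0], [-0.001, -1.0, -0.001]]
force: [-0.1, -0.1, 0.5]
opening: 0.918
```

play_rows --commands '[[[0,0,0],[0,0,0]],[[0,0,0],[0,0,0]],[[0,0,0],[0,0,0]],[[0,0,0],[0,0,0]],[[0,0,0],[0,0,0]]]' --gripper 0.04

```text
time_s: 20.78
position: [0.5271, -0.4125, 0.0489]
tcp_rot: [[-0.0, 0.0, -1.0], [1.0, -0.001, -0.0], [-0.001, -1.0, -0.0]]
force: [0.8, 0.5, 2.6]
opening: 0.56
```

play_rows --commands '[[[0,0,0.02],[0,0,0]],[[0,0,0.05],[0,0,0]],[[0,0,0.06],[0,0,0]],[[0,0,0.06],[0,0,0]]]'

```text
time_s: 21.28
position: [0.5273, -0.4125, 0.1098]
tcp_rot: [[-0.0, 0.001, -1.0], [1.0, -0.002, -0.0], [-0.002, -1.0, -0.001]]
force: [0.1, 0.9, -0.8]
opening: 0.561
```

play_rows --commands '[[[0.01,0.02,0],[0,0,0]],[[0.025,0.055,0],[0,0,0]],[[0.045,0.095,0],[0,0,0]],[[0.065,0.135,0],[0,0,0]],[[0.085,0.175,0],[0,0,0]],[[0.105,0.215,0],[0,0,0]],[[0.125,0.25,0],[0,0,0]],[[0.138,0.275,0],[0,0,0]],[[0.142,0.285,0],[0,0,0]],[[0.142,0.285,0],[0,0,0]]]'

```text
time_s: 22.52
position: [0.6683, -0.1258, 0.1076]
tcp_rot: [[-0.002, -0.002, -1.0], [1.0, 0.001, -0.002], [0.001, -1.0, 0.002]]
force: [-0.3, 0.4, -1.4]
opening: 0.556
```

play_rows --commands '[[[0,0,-0.015],[0,0,0]],[[0,0,-0.035],[0,0,0]],[[0,0,-0.05],[0,0,0]],[[0,0,-0.056],[0,0,0]],[[0,0,-0.06],[0,0,0]],[[0,0,-0.06],[0,0,0]]]'

```text
time_s: 23.28
position: [0.6694, -0.1274, 0.0491]
tcp_rot: [[-0.0, 0.001, -1.0], [1.0, -0.0, -0.0], [-0.0, -1.0, -0.001]]
force: [-0.0, -0.2, -1.0]
opening: 0.552
```

play_rows --commands '[[[0,0,0],[0,0,0]],[[0,0,0],[0,0,0]],[[0,0,0],[0,0,0]],[[0,0,0.03],[0,0,0]],[[0,0,0.08],[0,0,0]],[[0,0,0.12],[0,0,0]]]' --gripper 0.08

```text
time_s: 24.02
position: [0.6693, -0.1273, 0.1703]
tcp_rot: [[-0.0, 0.001, -1.0], [1.0, -0.0, -0.0], [-0.0, -1.0, -0.001]]
force: [0.5, 0.2, -0.2]
opening: 0.916
```

play_rows --commands '[[[-0.02,-0.025,0],[0,0,0]],[[-0.053,-0.065,0],[0,0,0]],[[-0.085,-0.105,0],[0,0,0]],[[-0.118,-0.145,0],[0,0,0]],[[-0.15,-0.185,0],[0,0,0]],[[-0.183,-0.225,0],[0,0,0]],[[-0.215,-0.265,0],[0,0,0]],[[-0.235,-0.288,0],[0,0,0]],[[-0.239,-0.2935,0],[0,0,0]],[[-0.239,-0.2935,0],[0,0,0]]]'

```text
time_s: 25.28
position: [0.4301, -0.4204, 0.1685]
tcp_rot: [[0.0, 0.0, -1.0], [1.0, 0.0, 0.0], [0.0, -1.0, -0.0]]
force: [0.3, -0.0, 0.2]
opening: 0.921
```

play_rows --commands '[[[0,0,-0.04],[0,0,0]],[[0,0,-0.08],[0,0,0]],[[0,0,-0.11],[0,0,0]],[[0,0,-0.12],[0,0,0]],[[0,0,-0.12],[0,0,0]],[[0,0,-0.12],[0,0,0]]]'

```text
time_s: 26.02
position: [0.4309, -0.4211, 0.0499]
tcp_rot: [[-0.001, 0.002, -1.0], [1.0, -0.002, -0.001], [-0.002, -1.0, -0.002]]
force: [-0.1, -0.2, 0.2]
opening: 0.92
```

play_rows --commands '[[[0,0,0],[0,0,0]],[[0,0,0],[0,0,0]],[[0,0,0],[0,0,0]],[[0,0,0],[0,0,0]],[[0,0,0],[0,0,0]]]' --gripper 0.04

```text
time_s: 26.65
position: [0.43, -0.4209, 0.0488]
tcp_rot: [[-0.0, 0.0, -1.0], [1.0, -0.001, -0.0], [-0.001, -1.0, -0.0]]
force: [-0.6, -1.1, 1.9]
opening: 0.559
```

play_rows --commands '[[[0,0,0.02],[0,0,0]],[[0,0,0.05],[0,0,0]],[[0,0,0.07],[0,0,0]],[[0,0,0.09],[0,0,0]],[[0,0,0.1],[0,0,0]],[[0,0,0.1],[0,0,0]]]'

```text
time_s: 27.4
position: [0.4301, -0.4208, 0.1489]
tcp_rot: [[-0.0, 0.001, -1.0], [1.0, -0.001, -0.0], [-0.001, -1.0, -0.001]]
force: [0.2, -0.6, -1.0]
opening: 0.558
```

play_rows --commands '[[[0.01,0.02,0],[0,0,0]],[[0.03,0.06,0],[0,0,0]],[[0.05,0.105,0],[0,0,0]],[[0.075,0.15,0],[0,0,0]],[[0.1,0.195,0],[0,0,0]],[[0.123,0.24,0],[0,0,0]],[[0.147,0.285,0],[0,0,0]],[[0.17,0.33,0],[0,0,0]],[[0.195,0.375,0],[0,0,0]],[[0.215,0.415,0],[0,0,0]]]'

```text
time_s: 28.65
position: [0.6445, -0.0021, 0.1472]
tcp_rot: [[-0.002, -0.003, -1.0], [1.0, 0.001, -0.002], [0.001, -1.0, 0.003]]
force: [1.4, -0.4, -1.3]
opening: 0.557
```

play_rows --commands '[[[0.018,0.028,0],[0,0,0]],[[0.024,0.0385,0],[0,0,0]],[[0.024,0.0385,-0.02],[0,0,0]],[[0.024,0.0385,-0.05],[0,0,0]],[[0.024,0.0385,-0.075],[0,0,0]],[[0.024,0.0385,-0.092],[0,0,0]],[[0.024,0.0385,-0.098],[0,0,0]],[[0.024,0.0385,-0.1],[0,0,0]],[[0.024,0.0385,-0.1],[0,0,0]]]'

```text
time_s: 29.78
position: [0.6695, 0.0326, 0.0491]
tcp_rot: [[0.0, 0.002, -1.0], [1.0, -0.0, 0.0], [-0.0, -1.0, -0.002]]
force: [0.5, 0.1, -1.0]
opening: 0.559
```

play_rows --commands '[[[0,0,0],[0,0,0]],[[0,0,0],[0,0,0]],[[0,0,0],[0,0,0]],[[0,0,0.03],[0,0,0]],[[0,0,0.08],[0,0,0]],[[0,0,0.12],[0,0,0]]]' --gripper 0.07

```text
time_s: 30.52
position: [0.6693, 0.0329, 0.1703]
tcp_rot: [[-0.0, 0.001, -1.0], [1.0, -0.0, -0.0], [-0.0, -1.0, -0.001]]
force: [1.0, -0.7, -0.2]
opening: 0.802
```

play_rows --commands '[[[-0.01,0.02,0.0],[0,0,0]],[[-0.03,0.06,0.0],[0,0,0]],[[-0.06,0.105,0.0],[0,0,0]],[[-0.09,0.15,0.0],[0,0,0]],[[-0.12,0.2,0.0],[0,0,0]],[[-0.15,0.25,0.0],[0,0,0]],[[-0.175,0.3,0.0],[0,0,0]],[[-0.192,0.33,0.0],[0,0,0]],[[-0.197,0.337,0.0],[0,0,0]],[[-0.197,0.337,0.0],[0,0,0]]]' --gripper 0.05

```text
time_s: 31.78
position: [0.471, 0.3697, 0.1678]
tcp_rot: [[-0.002, -0.001, -1.0], [1.0, -0.001, -0.002], [-0.001, -1.0, 0.001]]
force: [0.8, -0.2, -0.4]
opening: 0.569
```

play_rows --commands '[[[0,0,0],[0,0,0]],[[0,0,0],[0,0,0]],[[0,0,0],[0,0,0]]]'

```text
time_s: 32.15
position: [0.4726, 0.3691, 0.1686]
tcp_rot: [[0.001, 0.0, -1.0], [1.0, 0.0, 0.001], [0.0, -1.0, -0.0]]
force: [0.1, 0.6, 1.1]
opening: 0.571
```

```bash
python3 - <<'E'
from h import *
s=read_state();print(s['position'])
c=snap('wrist','w10');t=snap('top','t10')
K=np.hstack([ortho(c,s,.42,.52,.30,.44,.06,mm=.00035)])
K=grid(K,.52,.44,mm=.00035)
b=ortho(t,s,.42,.73,-.28,.2,.004,mm=.001,wrist=False);wb=ortho(c,s,.42,.57,.045,.2,.004)
cv2.imwrite('pics/v10.png',np.hstack([cv2.resize(K,(400,286)),cv2.copyMakeBorder(b,0,0,0,0,0)[:286,:400] if 0 else cv2.resize(b,(443,286))])[:, :800])
cv2.imwrite('pics/v10b.png',wb)
E
```

```text
[0.47261975 0.36908113 0.16860084]
```

View pics/v10.png

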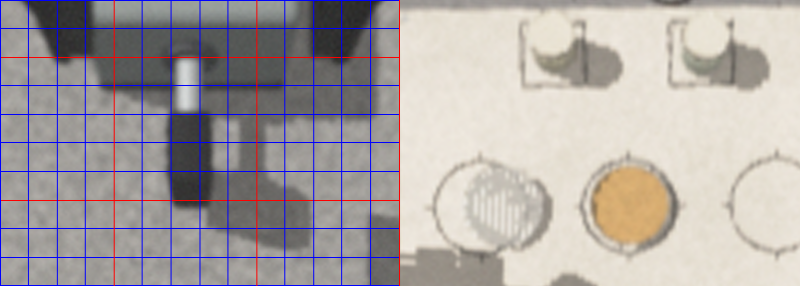

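play_rows --commands '[[[0.003,-0.03,0],[0,0,-0.17]],[[0.006,-0.07,0],[0,0,-0.34]],[[0.01,-0.11,0],[0,0,-0.52]],[[0.014,-0.15,0],[0,0,-0.69]],[[0.018,-0.19,0],[0,0,-0.87]],[[0.022,-0.23,0],[0,0,-1.04]],[[0.026,-0.27,0],[0,0,-1.22]],[[0.029,-0.31,0],[0,0,-1.39]],[[0.032,-0.335,0],[0,0,-1.571]],[[0.032,-0.344,0],[0,0,-1.571]]]' --gripper 0.06

```text
time_s: 33.5
position: [0.5045, 0.0244, 0.1687]
tcp_rot: [[1.0, 0.001, 0.0], [-0.0, -0.0, 1.0], [0.001, -1.0, -0.0]]
force: [0.6, -0.4, -0.1]
opening: 0.693
```

play_rows --commands '[[[0,0,0],[0,0,0]],[[0,0,0],[0,0,0]],[[0,0,0],[0,0,0]]]'

```text
time_s: 33.88
position: [0.5038, 0.0268, 0.1686]
tcp_rot: [[1.0, -0.0, -0.002], [0.002, 0.0, 1.0], [-0.0, -1.0, 0.0]]
force: [0.1, 0.2, 0.3]
opening: 0.688
```

```bash
cat >> h.py <<'E'
def chkA(f,g,view='wrist'):
    "glass dish: fit rim at z=.018 by radial edge, both r=44 and ring"
    s=read_state();c=snap(view,f);w=view=='wrist'
    o=[ortho(c,s,.42,.59,.03,.2,z,wrist=w) for z in(.004,.018)]
    r=ringfit(cv2.cvtColor(o[0],cv2.COLOR_BGR2GRAY),.59,.2,(.502,.1125),.0495,0)
    gr=cv2.cvtColor(o[1],cv2.COLOR_BGR2GRAY)
    d=[ringfit(gr,.59,.2,g,q,1,rng=.008) for q in(.0425,.044)]
    print('ring',np.round(r,4),'dish',np.round(d,4).tolist(),s['position'].round(4))
    for q in d: cv2.circle(o[1],(round((.2-q[2])/.0005),round((.59-q[1])/.0005)),88,(0,0,255),1)
    cv2.circle(o[1],(round((.2-r[2])/.0005),round((.59-r[1])/.0005)),88,(0,255,0),1)
    cv2.imwrite('pics/%s_o.png'%f,o[1])
E
python3 - <<'E'
from h import *
s=read_state();print(np.round(s['tcp_rot'],3).tolist(),s['joint_positions'].round(1))
chkA('w11',(.508,.086))
E
```

```text
[[1.0, -0.0, -0.002], [0.002, 0.0, 1.0], [-0.0, -1.0, 0.0]] [ -9.7  27.8 103.7   0.   48.5  -9.8]
ring [28.2893  0.5022  0.1115] dish [[18.1423, 0.5022, 0.0878], [19.2722, 0.4998, 0.083]] [0.5038 0.0268 0.1686]
```

play_rows --commands '[[[0,-0.002,-0.04],[0,0,0]],[[0,-0.002,-0.08],[0,0,0]],[[0,-0.002,-0.115],[0,0,0]],[[0,-0.002,-0.13],[0,0,0]],[[0,-0.002,-0.135],[0,0,0]],[[0,-0.002,-0.135],[0,0,0]]]'

```text
time_s: 34.67
position: [0.5045, 0.0239, 0.0341]
tcp_rot: [[1.0, 0.001, -0.0], [0.0, -0.0, 1.0], [0.001, -1.0, -0.0]]
force: [-0.3, 0.1, -0.5]
opening: 0.687
```

play_rows --commands '[[[0,0.004,0],[0,0,0]],[[0,0.009,0],[0,0,0]],[[0,0.015,0],[0,0,0]],[[0,0.021,0],[0,0,0]],[[0,0.027,0],[0,0,0]],[[0,0.033,0],[0,0,0]],[[0,0.038,0],[0,0,0]],[[0,0.042,0],[0,0,0]],[[0,0.043,0],[0,0,0]],[[0,0.043,0],[0,0,0]]]'

```text
time_s: 35.92
position: [0.504, 0.0669, 0.0335]
tcp_rot: [[1.0, -0.0, -0.0], [0.0, 0.0, 1.0], [-0.0, -1.0, 0.0]]
force: [-0.3, -0.5, 0.2]
opening: 0.689
```

```bash
python3 - <<'E'
from h import *
chkA('w12',(.502,.108))
E
```

```text
ring [28.6631  0.5022  0.1115] dish [[20.6424, 0.5034, 0.1154], [29.6638, 0.502, 0.116]] [0.504  0.0669 0.0335]
```

View pics/w12_o.png

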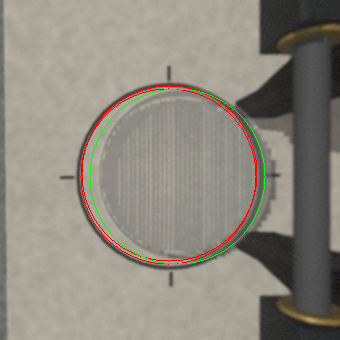

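play_rows --commands '[[[-0.0005,0.001,0],[0,0,0]],[[-0.001,0.002,0],[0,0,0]],[[-0.0013,0.0027,0],[0,0,0]],[[-0.0013,0.0027,0],[0,0,0]],[[-0.0013,-0.01,0],[0,0,0]],[[-0.0013,-0.02,0.01],[0,0,0]],[[-0.0013,-0.02,0.05],[0,0,0]],[[-0.0013,-0.01,0.08],[0,0,0]],[[-0.0013,-0.04,0.08],[0,0,0]],[[-0.0013,-0.04,0.08],[0,0,0]]]'

```text
time_s: 37.22
position: [0.5033, 0.025, 0.1147]
tcp_rot: [[1.0, 0.002, 0.003], [-0.003, -0.001, 1.0], [0.002, -1.0, -0.001]]
force: [1.0, -0.4, -0.3]
opening: 0.689
```

play_rows --commands '[[[0,0,0],[0,0,0]],[[0,0,0],[0,0,0]]]'

```text
time_s: 37.48
position: [0.5023, 0.0272, 0.1133]
tcp_rot: [[1.0, -0.001, -0.0], [0.0, 0.0, 1.0], [-0.001, -1.0, 0.0]]
force: [0.8, -0.2, -0.2]
opening: 0.689
```

```bash
cat >> h.py <<'E'
def glass(c,s,wrist=True,x0=.42,x1=.59,y0=.03,y1=.2,thr=None):
    "neutral-coloured glass blob vs warm board"
    p=ortho(c,s,x0,x1,y0,y1,.018,wrist=wrist).astype(np.float32);p=cv2.GaussianBlur(p,(0,0),3)
    q=(p[...,2]-p[...,0])/(p.sum(2)+1)
    Q=cv2.normalize(np.clip(q,0,.12),None,0,255,cv2.NORM_MINMAX).astype(np.uint8)
    t,m=cv2.threshold(Q,0,255,cv2.THRESH_BINARY_INV+cv2.THRESH_OTSU)
    m=cv2.morphologyEx(cv2.morphologyEx(m,cv2.MORPH_OPEN,np.ones((15,15))),cv2.MORPH_CLOSE,np.ones((25,25)))
    n=max(cv2.findContours(m,cv2.RETR_EXTERNAL,cv2.CHAIN_APPROX_NONE)[0],key=cv2.contourArea)
    (u,v),(a,b),_=cv2.fitEllipse(cv2.convexHull(n));return np.round([x1-v*.0005,y1-u*.0005,a*.0005,b*.0005,t],4)
E
python3 - <<'E'
from h import *
s=read_state();c=snap('wrist','w13');print(s['position'],s['time_s'])
o=ortho(c,s,.42,.59,.03,.2,.004);print('now ring',np.round(ringfit(cv2.cvtColor(o,cv2.COLOR_BGR2GRAY),.59,.2,(.502,.1125),.0495,0),4),glass(c,s))
R1=np.array([[0,0,-1],[1,0,0],[0,-1,0.]]);R2=np.array([[1,0,0],[0,0,1],[0,-1,0.]])
for f,R,p in(('w7',R1,(.5884,.1104,.064)),('w4',R1,(.5863,.0311,.2029)),('w2',R1,(.5919,.0835,.2015)),('w12',R2,(.504,.0669,.0335)),('w11',R2,(.5038,.0268,.1686))):
    d={'tcp_rot':R,'position':np.array(p)};c=dict(np.load('pics/%s.npz'%f));o=ortho(c,d,.42,.59,.03,.2,.004)
    print(f,np.round(ringfit(cv2.cvtColor(o,cv2.COLOR_BGR2GRAY),.59,.2,(.502,.1125),.0495,0),4),glass(c,d))
E
```

```text
[0.50226304 0.02717535 0.11332068] 37.475
now ring [29.995   0.5018  0.1123] [5.014e-01 1.091e-01 8.520e-02 8.880e-02 1.970e+02]
w7 [29.9807  0.502   0.1125] [4.247e-01 1.148e-01 2.350e-02 1.824e-01 1.140e+02]
w4 [29.9183  0.5026  0.1115] [5.026e-01 1.127e-01 8.620e-02 8.970e-02 1.670e+02]
w2 [29.9055  0.5026  0.1123] [5.029e-01 1.130e-01 8.620e-02 9.060e-02 1.710e+02]Traceback (most recent call last):
  File "<stdin>", line 7, in <module>
  File "h.py", line 89, in glass
    (u,v),(a,b),_=cv2.fitEllipse(cv2.convexHull(n));return np.round([x1-v*.0005,y1-u*.0005,a*.0005,b*.0005,t],4)
                  ~~~~~~~~~~~~~~^^^^^^^^^^^^^^^^^^^
cv2.error: OpenCV(4.12.0) /io/opencv/modules/imgproc/src/shapedescr.cpp:361: error: (-201:Incorrect size of input array) There should be at least 5 points to fit the ellipse in function 'fitEllipseNoDirect'
```

```bash
cat >> h.py <<'E'
def prof(c,s,cx,cy,z=.018,wrist=True):
    x1,y1=cx+.07,cy+.07;p=ortho(c,s,cx-.07,x1,cy-.07,y1,z,wrist=wrist).astype(np.float32).mean(2)
    rr=np.arange(.036,.054,.001)
    print('r mm',(rr*1000).round().astype(int).tolist())
    for a,n in((0,'+x'),(45,'+x+y'),(90,'+y'),(135,'-x+y'),(180,'-x'),(225,'-x-y'),(270,'-y'),(315,'+x-y')):
        t=np.radians(np.linspace(a-12,a+12,25))[:,None]
        X=(x1-(cx+rr*np.cos(t)))/.0005;Y=(y1-(cy+rr*np.sin(t)))/.0005
        print('%6s'%n,cv2.remap(p,Y.astype(np.float32),X.astype(np.float32),cv2.INTER_LINEAR).mean(0).round().astype(int).tolist())
E
python3 - <<'E'
from h import *
R1=np.array([[0,0,-1],[1,0,0],[0,-1,0.]]);R2=np.array([[1,0,0],[0,0,1],[0,-1,0.]])
for f,R,p,r in(('w13',R2,(.50226,.02717,.11332),(.5018,.1123)),('w7',R1,(.5884,.1104,.064),(.502,.1125))):
    print(f);prof(dict(np.load('pics/%s.npz'%f)),{'tcp_rot':R,'position':np.array(p)},*r)
E
```

```text
w13
r mm [36, 37, 38, 39, 40, 41, 42, 43, 44, 45, 46, 47, 48, 49, 50, 51, 52, 53]
    +x [145, 147, 154, 162, 154, 142, 149, 165, 171, 166, 138, 95, 108, 150, 165, 166, 166, 166]
  +x+y [146, 153, 158, 147, 138, 152, 171, 175, 173, 163, 124, 92, 128, 164, 173, 173, 175, 175]
    +y [148, 158, 158, 143, 142, 162, 176, 174, 171, 152, 107, 98, 138, 160, 163, 164, 164, 165]
  -x+y [146, 151, 158, 150, 141, 150, 169, 174, 171, 152, 108, 101, 146, 170, 173, 173, 173, 173]
    -x [149, 149, 148, 146, 140, 135, 143, 152, 155, 145, 109, 94, 132, 160, 165, 165, 166, 165]
  -x-y [146, 145, 145, 145, 144, 139, 133, 132, 131, 117, 89, 69, 83, 109, 129, 147, 162, 170]
    -y [144, 143, 143, 143, 143, 142, 137, 131, 132, 124, 100, 73, 74, 95, 108, 116, 129, 149]
  +x-y [146, 147, 145, 145, 146, 143, 140, 140, 143, 141, 123, 91, 98, 142, 166, 170, 170, 170]
w7
r mm [36, 37, 38, 39, 40, 41, 42, 43, 44, 45, 46, 47, 48, 49, 50, 51, 52, 53]
    +x [157, 158, 159, 157, 138, 122, 126, 145, 141, 114, 77, 79, 114, 128, 129, 129, 130, 130]
  +x+y [159, 159, 162, 173, 172, 158, 156, 171, 186, 139, 91, 139, 183, 192, 193, 193, 195, 195]
    +y [160, 160, 165, 181, 174, 155, 152, 166, 180, 123, 94, 152, 180, 181, 181, 181, 182, 183]
  -x+y [162, 162, 169, 178, 164, 151, 154, 176, 183, 128, 88, 147, 186, 191, 191, 192, 191, 190]
    -x [164, 164, 164, 158, 151, 150, 155, 168, 174, 150, 91, 116, 170, 182, 182, 182, 182, 181]
  -x-y [166, 164, 160, 146, 136, 138, 146, 133, 121, 112, 84, 77, 125, 167, 183, 188, 188, 189]
    -y [162, 162, 158, 148, 138, 141, 147, 132, 122, 118, 93, 71, 102, 138, 164, 178, 179, 177]
  +x-y [158, 157, 156, 148, 132, 128, 138, 136, 120, 112, 84, 62, 91, 115, 118, 118, 118, 119]
```

play_rows --commands '[[[0,0,-0.04],[0,0,0]],[[0,0,-0.07],[0,0,0]],[[0,0.003,-0.08],[0,0,0]],[[0,0.01,-0.08],[0,0,0]],[[0,0.018,-0.08],[0,0,0]],[[0,0.026,-0.08],[0,0,0]],[[0,0.033,-0.08],[0,0,0]],[[0,0.039,-0.08],[0,0,0]],[[0,0.042,-0.08],[0,0,0]],[[0,0.0435,-0.08],[0,0,0]]]'

```text
time_s: 38.78
position: [0.5027, 0.0705, 0.0336]
tcp_rot: [[1.0, 0.0, -0.0], [0.0, -0.0, 1.0], [0.0, -1.0, -0.0]]
force: [-0.3, -0.5, -0.1]
opening: 0.693
```

play_rows --commands '[[[0,0.0009,0],[0,0,0]],[[0,0.0009,0],[0,0,0]],[[0,0.0009,0],[0,0,0]],[[0,-0.01,0],[0,0,0]],[[0,-0.023,0.01],[0,0,0]],[[0,-0.033,0.05],[0,0,0]],[[0,-0.043,0.08],[0,0,0]],[[0,-0.0435,0.08],[0,0,0]],[[0,-0.0435,0.08],[0,0,0]],[[0,-0.0435,0.08],[0,0,0]]]'

```text
time_s: 40.02
position: [0.5018, 0.027, 0.1126]
tcp_rot: [[1.0, -0.002, 0.0], [-0.0, 0.0, 1.0], [-0.002, -1.0, 0.0]]
force: [0.9, 0.1, 0.4]
opening: 0.688
```

```bash
cat >> h.py <<'E'
def A(f):
    s=read_state();c=snap('wrist',f);o=ortho(c,s,.42,.59,.03,.2,.004)
    r=ringfit(cv2.cvtColor(o,cv2.COLOR_BGR2GRAY),.59,.2,(.502,.1125),.0495,0);print(np.round(r,4),glass(c,s),s['position'].round(4),s['time_s']);prof(c,s,r[1],r[2])
E
python3 -c "
from h import *
A('w14')"
```

```text
[29.9917  0.5018  0.1127] [5.013e-01 1.110e-01 8.460e-02 8.830e-02 1.940e+02] [0.5018 0.027  0.1126] 40.025
r mm [36, 37, 38, 39, 40, 41, 42, 43, 44, 45, 46, 47, 48, 49, 50, 51, 52, 53]
    +x [147, 147, 153, 162, 153, 141, 150, 167, 171, 164, 133, 93, 116, 155, 166, 166, 166, 167]
  +x+y [144, 146, 153, 153, 140, 140, 160, 175, 173, 151, 105, 97, 142, 168, 174, 174, 175, 176]
    +y [146, 152, 163, 159, 143, 142, 163, 175, 169, 138, 94, 111, 152, 163, 163, 163, 164, 165]
  -x+y [146, 147, 156, 160, 148, 141, 155, 172, 171, 147, 101, 107, 152, 171, 173, 174, 174, 173]
    -x [149, 149, 150, 148, 141, 135, 140, 151, 157, 150, 116, 91, 125, 158, 165, 166, 167, 166]
  -x-y [145, 144, 144, 144, 141, 133, 129, 131, 125, 111, 96, 73, 77, 107, 134, 152, 164, 170]
    -y [144, 144, 144, 144, 143, 136, 132, 132, 126, 114, 103, 81, 73, 94, 123, 148, 160, 162]
  +x-y [144, 144, 144, 145, 145, 143, 142, 145, 145, 143, 132, 99, 93, 136, 164, 170, 170, 171]
```

play_rows --commands '[[[0,0.03,0.03],[0,0,0.17]],[[-0.003,0.07,0.056],[0,0,0.34]],[[-0.006,0.11,0.056],[0,0,0.52]],[[-0.01,0.15,0.056],[0,0,0.69]],[[-0.015,0.19,0.056],[0,0,0.87]],[[-0.02,0.23,0.056],[0,0,1.04]],[[-0.025,0.27,0.056],[0,0,1.22]],[[-0.03,0.31,0.056],[0,0,1.39]],[[-0.033,0.335,0.056],[0,0,1.571]],[[-0.033,0.345,0.056],[0,0,1.571]]]' --gripper 0.05

```text
time_s: 41.32
position: [0.4686, 0.3731, 0.1684]
tcp_rot: [[-0.001, -0.002, -1.0], [1.0, -0.001, -0.001], [-0.001, -1.0, 0.002]]
force: [-0.0, -0.6, -0.3]
opening: 0.576
```

play_rows --commands '[[[0,0,-0.03],[0,0,0]],[[0,0,-0.045],[0,0,0]],[[0,0,-0.045],[0,0,0]],[[0,0,-0.045],[0,0,0]]]'

```text
time_s: 41.82
position: [0.4702, 0.3716, 0.125]
tcp_rot: [[0.001, 0.001, -1.0], [1.0, 0.0, 0.001], [0.0, -1.0, -0.001]]
force: [0.3, -0.3, -0.5]
opening: 0.574
```

```bash
cat >> h.py <<'E'
def topchk(f):
    s=read_state();c=snap('top',f)
    b=ortho(c,s,.42,.59,-.13,.2,.004,wrist=False);p=ortho(c,s,.42,.59,-.13,.2,.018,wrist=False)
    g=cv2.cvtColor(b,cv2.COLOR_BGR2GRAY)
    print('rings',[np.round(ringfit(g,.59,.2,q,.0495,0),4).tolist() for q in((.505,.112),(.506,-.048))])
    print('amber',np.round(amber(p,.59,.2),4))
    try: print('glass',glass(c,s,wrist=False))
    except Exception as e: print('glass fit failed')
    jt=ortho(c,s,.40,.75,-.5,.2,.072,wrist=False)
    h=jt.min(2);m=(h>205).astype(np.uint8)
    q=cv2.HoughCircles(cv2.medianBlur(cv2.cvtColor(jt,cv2.COLOR_BGR2GRAY),5),cv2.HOUGH_GRADIENT,1,60,param1=100,param2=18,minRadius=45,maxRadius=53)
    print('caps',[] if q is None else [(round(.75-v*.0005,3),round(.2-u*.0005,3),round(r*.5,1)) for u,v,r in q[0][:8]])
E
python3 - <<'E'
from h import *
s=read_state();c=snap('wrist','w15');print(s['position'])
o=ortho(c,s,.43,.52,.33,.42,.06);m=(o.max(2)<60).astype(np.uint8)
m=cv2.morphologyEx(m,cv2.MORPH_OPEN,np.ones((5,5)))
n,l,st,ce=cv2.connectedComponentsWithStats(m)
for i in range(1,n):
    if st[i,4]>200:
        x,y,w,h,a=st[i];print('x',.52-y*.0005,.52-(y+h)*.0005,'y',.42-x*.0005,.42-(x+w)*.0005,a)
topchk('t15')
E
```

```text
[0.47021251 0.37163911 0.12497196]
x 0.5145000000000001 0.47700000000000004 y 0.42 0.40349999999999997 2088
x 0.515 0.47650000000000003 y 0.33999999999999997 0.32999999999999996 1361
x 0.48000000000000004 0.446 y 0.38 0.3665 1335
rings [[24.7834, 0.5052, 0.113], [24.2972, 0.507, -0.047]]
amber [ 0.5053 -0.0487  0.0817  0.0827]
glass [5.213e-01 1.046e-01 1.926e-01 2.423e-01 1.290e+02]
caps []
```

play_rows --commands '[[[0,0.001,-0.03],[0,0,0]],[[0,0.001,-0.055],[0,0,0]],[[0,0.001,-0.072],[0,0,0]],[[0,0.001,-0.077],[0,0,0]],[[0,0.001,-0.077],[0,0,0]]]'

```text
time_s: 42.55
position: [0.47, 0.373, 0.0478]
tcp_rot: [[-0.0, 0.0, -1.0], [1.0, 0.0, -0.0], [0.0, -1.0, -0.0]]
force: [-0.3, 0.1, -0.5]
opening: 0.577
```

play_rows --commands '[[[0,0,0],[0,0,0]],[[0,0,0],[0,0,0]],[[0,0,0],[0,0,0]],[[0,0,0],[0,0,0]],[[0,0,0],[0,0,0]]]' --gripper 0.0

```text
time_s: 43.18
position: [0.4697, 0.3734, 0.0478]
tcp_rot: [[-0.0, 0.001, -1.0], [1.0, 0.001, -0.0], [0.001, -1.0, -0.001]]
force: [-0.4, 2.2, 0.9]
opening: 0.18
```

play_rows --commands '[[[-0.004,0,0],[0,0,0]],[[-0.01,0,0],[0,0,0]],[[-0.016,0,0],[0,0,0]],[[-0.022,0,0],[0,0,0]],[[-0.028,0,0],[0,0,0]],[[-0.033,0,0],[0,0,0]],[[-0.037,0,0],[0,0,0]],[[-0.039,0,0],[0,0,0]],[[-0.039,0,0],[0,0,0]]]'

```text
time_s: 44.3
position: [0.4335, 0.3733, 0.0477]
tcp_rot: [[-0.001, 0.006, -1.0], [1.0, 0.002, -0.001], [0.002, -1.0, -0.006]]
force: [7.2, -0.5, -3.9]
opening: 0.183
```

play_rows --commands '[[[-0.001,0,0],[0,0,0]],[[-0.002,0,0],[0,0,0]],[[-0.002,0,0],[0,0,0]]]'

```text
time_s: 44.68
position: [0.4317, 0.3733, 0.0477]
tcp_rot: [[-0.001, 0.006, -1.0], [1.0, 0.002, -0.001], [0.002, -1.0, -0.006]]
force: [6.3, -1.1, -3.2]
opening: 0.177
```

play_rows --commands '[[[-0.001,0,0],[0,0,0]],[[-0.002,0,0],[0,0,0]],[[-0.003,0,0],[0,0,0]],[[-0.003,0,0],[0,0,0]]]'

```text
time_s: 45.18
position: [0.4295, 0.3733, 0.0478]
tcp_rot: [[-0.001, 0.007, -1.0], [1.0, 0.002, -0.001], [0.002, -1.0, -0.007]]
force: [8.2, -0.6, -5.2]
opening: 0.179
```

play_rows --commands '[[[-0.001,0,0],[0,0,0]],[[-0.002,0,0],[0,0,0]],[[-0.002,0,0],[0,0,0]]]'

```text
time_s: 45.55
position: [0.4294, 0.3733, 0.0478]
tcp_rot: [[-0.001, 0.011, -1.0], [1.0, 0.002, -0.001], [0.002, -1.0, -0.011]]
force: [12.8, -2.8, -7.5]
opening: 0.18
```

play_rows --commands '[[[0,0,0],[0,0,0]],[[0,0,0],[0,0,0]],[[0,0,0],[0,0,0]],[[0,0,0],[0,0,0]],[[0,0,0],[0,0,0]],[[0,0,0],[0,0,0]],[[0,0,0],[0,0,0]],[[0,0,0],[0,0,0]],[[0,0,0],[0,0,0]],[[0,0,0],[0,0,0]]]'

```text
time_s: 46.8
position: [0.4294, 0.3733, 0.0478]
tcp_rot: [[-0.001, 0.011, -1.0], [1.0, 0.003, -0.001], [0.003, -1.0, -0.011]]
force: [12.0, -3.2, -6.2]
opening: 0.179
```

```bash
python3 - <<'E'
from h import *
topchk('t16')
s=read_state();c=dict(np.load('pics/t16.npz'))
K=ortho(c,s,.40,.73,-.28,.41,.004,mm=.001,wrist=False);cv2.imwrite('pics/v16.png',K)
E
```

```text
rings [[24.9217, 0.5052, 0.113], [24.2261, 0.507, -0.047]]
amber [ 0.5053 -0.0487  0.0819  0.0826]
glass [5.107e-01 1.105e-01 2.230e-01 2.431e-01 1.180e+02]
caps []
```

play_rows --commands '[[[0,0,0],[0,0,0]],[[0,0,0],[0,0,0]],[[0,0,0],[0,0,0]],[[0,0,0],[0,0,0]],[[0,0,0],[0,0,0]]]'

```text
time_s: 47.48
position: [0.4294, 0.3733, 0.0478]
tcp_rot: [[-0.001, 0.011, -1.0], [1.0, 0.003, -0.001], [0.002, -1.0, -0.011]]
force: [11.7, -2.4, -6.4]
opening: 0.18
```

View pics/v16.png

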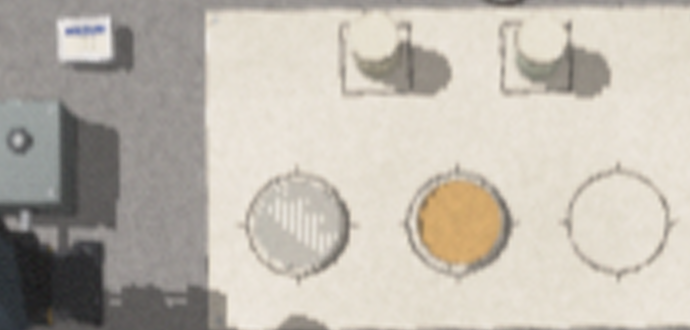

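```bash
python3 - <<'E'
from h import *
for f in('top0','t10','t15','t16'):
    c=dict(np.load('pics/%s.npz'%f))
    p=ortho(c,None,.42,.59,-.13,.2,.012,wrist=False);b=ortho(c,None,.42,.59,-.13,.2,.004,wrist=False);g=cv2.cvtColor(b,cv2.COLOR_BGR2GRAY)
    print(f,np.round(amber(p,.59,.2),4),np.round(ringfit(g,.59,.2,(.506,-.048),.0495,0),4),np.round(ringfit(g,.59,.2,(.507,-.207),.0495,0),4))
c=dict(np.load('pics/t16.npz'));prof(c,None,.507,-.0478,.018,False)
E
```

```text
top0 [ 0.4848 -0.0459  0.0825  0.0828] [18.4129  0.5074 -0.0474] [ 0.     0.495 -0.219]
t10 [ 0.5064 -0.0487  0.0823  0.0831] [24.2466  0.507  -0.047 ] [ 0.     0.495 -0.219]
t15 [ 0.5064 -0.0488  0.0823  0.0832] [24.2972  0.507  -0.047 ] [ 0.     0.495 -0.219]
t16 [ 0.5065 -0.0488  0.0822  0.083 ] [24.2261  0.507  -0.047 ] [ 0.     0.495 -0.219]
r mm [36, 37, 38, 39, 40, 41, 42, 43, 44, 45, 46, 47, 48, 49, 50, 51, 52, 53]
    +x [164, 164, 166, 170, 176, 183, 187, 188, 185, 180, 177, 176, 177, 180, 185, 191, 197, 203]
  +x+y [141, 137, 138, 145, 156, 169, 179, 185, 184, 178, 171, 165, 166, 173, 184, 197, 207, 214]
    +y [134, 129, 127, 129, 138, 155, 176, 196, 210, 212, 205, 193, 180, 169, 162, 161, 168, 180]
  -x+y [161, 158, 155, 152, 153, 157, 165, 176, 187, 196, 200, 199, 193, 182, 170, 163, 163, 172]
    -x [167, 167, 166, 165, 166, 168, 171, 175, 180, 185, 189, 191, 189, 185, 180, 175, 172, 172]
  -x-y [164, 164, 162, 160, 157, 154, 151, 147, 143, 139, 135, 130, 125, 122, 122, 129, 143, 161]
    -y [163, 163, 163, 163, 164, 163, 160, 155, 149, 138, 125, 113, 106, 107, 115, 128, 146, 164]
  +x-y [163, 162, 161, 162, 162, 164, 163, 161, 156, 152, 151, 155, 165, 178, 192, 204, 213, 218]
```

play_rows --commands '[[[0,0,0],[0,0,0]],[[0,0,0],[0,0,0]],[[0,0,0],[0,0,0]],[[0,0,0],[0,0,0]],[[0,0,0],[0,0,0]],[[0,0,0],[0,0,0]],[[0,0,0],[0,0,0]],[[0,0,0],[0,0,0]],[[0,0,0],[0,0,0]],[[0,0,0],[0,0,0]]]' --gripper 0.05

```text
time_s: 48.72
position: [0.4237, 0.3728, 0.0475]
tcp_rot: [[-0.0, 0.0, -1.0], [1.0, -0.0, -0.0], [-0.0, -1.0, -0.0]]
force: [-0.8, 0.5, 0.3]
opening: 0.574
```

play_rows --commands '[[[0,0,0.03],[0,0,0]],[[0.005,0,0.07],[0,0,0]],[[0.03,0,0.1],[0,0,0]],[[0.047,0,0.12],[0,0,0]],[[0.047,0,0.12],[0,0,0]],[[0.047,0,0.12],[0,0,0]]]'

```text
time_s: 49.48
position: [0.4691, 0.3723, 0.1664]
tcp_rot: [[-0.0, -0.003, -1.0], [1.0, -0.001, -0.0], [-0.001, -1.0, 0.003]]
force: [-0.1, -0.4, -1.3]
opening: 0.573
```

```bash
python3 - <<'E'
from h import *
s=read_state();c=snap('wrist','w17');print(s['position'],s['force'])
o=ortho(c,s,.40,.52,.33,.42,.06);m=(o.max(2)<60).astype(np.uint8)
m=cv2.morphologyEx(m,cv2.MORPH_OPEN,np.ones((5,5)))
n,l,st,ce=cv2.connectedComponentsWithStats(m)
for i in range(1,n):
    if st[i,4]>200:
        x,y,w,h,a=st[i];print('x',.52-y*.0005,.52-(y+h)*.0005,'y',.42-x*.0005,.42-(x+w)*.0005,a)
E
```

```text
[0.46905581 0.37227776 0.1664443 ] [-0.13642199 -0.4297685  -1.34710956]
x 0.52 0.495 y 0.42 0.4105 843
x 0.52 0.496 y 0.33399999999999996 0.32999999999999996 364
x 0.4595 0.4475 y 0.3795 0.3665 514
```

play_rows --commands '[[[0.01,-0.02,0],[0,0,0]],[[0.03,-0.055,0],[0,0,0]],[[0.055,-0.1,0],[0,0,0]],[[0.08,-0.145,0],[0,0,0]],[[0.11,-0.195,0],[0,0,0]],[[0.14,-0.245,0],[0,0,0]],[[0.17,-0.295,0],[0,0,0]],[[0.19,-0.327,0],[0,0,0]],[[0.198,-0.34,0],[0,0,0]],[[0.198,-0.34,0],[0,0,0]]]' --gripper 0.08

```text
time_s: 50.78
position: [0.6677, 0.033, 0.1664]
tcp_rot: [[0.001, -0.003, -1.0], [1.0, 0.001, 0.001], [0.001, -1.0, 0.003]]
force: [0.1, 1.0, 0.6]
opening: 0.916
```

play_rows --commands '[[[0,0,0],[0,0,0]],[[0,0,-0.04],[0,0,0]],[[0,0,-0.08],[0,0,0]],[[0,0,-0.11],[0,0,0]],[[0,0,-0.119],[0,0,0]],[[0,0,-0.119],[0,0,0]]]'

```text
time_s: 51.52
position: [0.6682, 0.034, 0.0486]
tcp_rot: [[-0.002, -0.001, -1.0], [1.0, 0.0, -0.002], [0.0, -1.0, 0.001]]
force: [0.5, 0.6, 0.3]
opening: 0.916
```

play_rows --commands '[[[0,0,0],[0,0,0]],[[0,0,0],[0,0,0]],[[0,0,0],[0,0,0]],[[0,0,0],[0,0,0]],[[0,0,0],[0,0,0]]]' --gripper 0.04

```text
time_s: 52.15
position: [0.6688, 0.0327, 0.049]
tcp_rot: [[-0.0, 0.001, -1.0], [1.0, -0.0, -0.0], [-0.0, -1.0, -0.001]]
force: [-0.4, 0.4, 2.9]
opening: 0.557
```

play_rows --commands '[[[0,0,0.02],[0,0,0]],[[0,0,0.05],[0,0,0]],[[0,0,0.08],[0,0,0]],[[0,0,0.1],[0,0,0]],[[0,0,0.1],[0,0,0]],[[0,0,0.1],[0,0,0]]]'

```text
time_s: 52.9
position: [0.6678, 0.033, 0.1477]
tcp_rot: [[-0.0, -0.002, -1.0], [1.0, 0.0, -0.0], [0.0, -1.0, 0.002]]
force: [-0.2, 0.0, -1.6]
opening: 0.557
```

play_rows --commands '[[[-0.01,-0.02,0],[0,0,0]],[[-0.03,-0.06,0],[0,0,0]],[[-0.053,-0.1,0],[0,0,0]],[[-0.077,-0.145,0],[0,0,0]],[[-0.1,-0.19,0],[0,0,0]],[[-0.123,-0.235,0],[0,0,0]],[[-0.147,-0.28,0],[0,0,0]],[[-0.17,-0.325,0],[0,0,0]],[[-0.195,-0.37,0],[0,0,0]],[[-0.22,-0.41,0],[0,0,0]]]'

```text
time_s: 54.15
position: [0.4461, -0.379, 0.1475]
tcp_rot: [[0.001, -0.002, -1.0], [1.0, 0.001, 0.001], [0.001, -1.0, 0.002]]
force: [1.0, -0.8, -1.9]
opening: 0.556
```

play_rows --commands '[[[-0.016,-0.032,0],[0,0,0]],[[-0.0205,-0.0425,0],[0,0,0]],[[-0.0205,-0.0425,-0.01],[0,0,0]],[[-0.0205,-0.0425,-0.04],[0,0,0]],[[-0.0205,-0.0425,-0.07],[0,0,0]],[[-0.0205,-0.0425,-0.09],[0,0,0]],[[-0.0205,-0.0425,-0.097],[0,0,0]],[[-0.0205,-0.0425,-0.0995],[0,0,0]],[[-0.0205,-0.0425,-0.0995],[0,0,0]]]'

```text
time_s: 55.28
position: [0.4287, -0.4194, 0.0496]
tcp_rot: [[-0.001, 0.001, -1.0], [1.0, -0.001, -0.001], [-0.001, -1.0, -0.001]]
force: [-0.6, -0.3, -1.3]
opening: 0.557
```

play_rows --commands '[[[0,0,0],[0,0,0]],[[0,0,0],[0,0,0]],[[0,0,0],[0,0,0]],[[0,0,0.03],[0,0,0]],[[0,0,0.08],[0,0,0]],[[0,0,0.12],[0,0,0]],[[0,0,0.12],[0,0,0]]]' --gripper 0.08

```text
time_s: 56.15
position: [0.4296, -0.4218, 0.1729]
tcp_rot: [[-0.0, 0.005, -1.0], [1.0, -0.007, -0.0], [-0.007, -1.0, -0.005]]
force: [-0.2, 0.5, 0.0]
opening: 0.913
```

play_rows --commands '[[[0.02,0.025,0],[0,0,0]],[[0.053,0.065,0],[0,0,0]],[[0.085,0.105,0],[0,0,0]],[[0.118,0.145,0],[0,0,0]],[[0.15,0.185,0],[0,0,0]],[[0.183,0.225,0],[0,0,0]],[[0.215,0.262,0],[0,0,0]],[[0.235,0.286,0],[0,0,0]],[[0.241,0.2925,0],[0,0,0]],[[0.241,0.2925,0],[0,0,0]]]'

```text
time_s: 57.4
position: [0.6685, -0.1272, 0.168]
tcp_rot: [[-0.001, -0.002, -1.0], [1.0, 0.0, -0.001], [0.0, -1.0, 0.002]]
force: [1.2, -0.8, 0.0]
opening: 0.921
```

play_rows --commands '[[[0,0,0],[0,0,0]],[[0,0,-0.04],[0,0,0]],[[0,0,-0.08],[0,0,0]],[[0,0,-0.11],[0,0,0]],[[0,0,-0.1205],[0,0,0]],[[0,0,-0.1205],[0,0,0]]]'

```text
time_s: 58.15
position: [0.6687, -0.128, 0.0483]
tcp_rot: [[0.001, -0.001, -1.0], [1.0, 0.0, 0.001], [0.0, -1.0, 0.001]]
force: [0.2, 0.3, 0.5]
opening: 0.918
```

play_rows --commands '[[[0,0,0],[0,0,0]],[[0,0,0],[0,0,0]],[[0,0,0],[0,0,0]],[[0,0,0],[0,0,0]],[[0,0,0],[0,0,0]]]' --gripper 0.04

```text
time_s: 58.78
position: [0.6694, -0.1271, 0.0491]
tcp_rot: [[-0.0, 0.001, -1.0], [1.0, -0.0, -0.0], [-0.0, -1.0, -0.001]]
force: [-0.5, 0.5, 2.3]
opening: 0.556
```

play_rows --commands '[[[0,0,0.02],[0,0,0]],[[0,0,0.05],[0,0,0]],[[0,0,0.08],[0,0,0]],[[0,0,0.1],[0,0,0]],[[0,0,0.1],[0,0,0]],[[0,0,0.1],[0,0,0]]]'

```text
time_s: 59.52
position: [0.6683, -0.1269, 0.1476]
tcp_rot: [[-0.0, -0.002, -1.0], [1.0, 0.001, -0.0], [0.001, -1.0, 0.002]]
force: [-0.1, 0.6, -1.5]
opening: 0.558
```

play_rows --commands '[[[-0.01,-0.02,0],[0,0,0]],[[-0.027,-0.055,0],[0,0,0]],[[-0.047,-0.095,0],[0,0,0]],[[-0.067,-0.135,0],[0,0,0]],[[-0.087,-0.175,0],[0,0,0]],[[-0.107,-0.215,0],[0,0,0]],[[-0.127,-0.252,0],[0,0,0]],[[-0.138,-0.276,0],[0,0,0]],[[-0.143,-0.286,0],[0,0,0]],[[-0.143,-0.286,0],[0,0,0]]]'

```text
time_s: 60.78
position: [0.5251, -0.4136, 0.1478]
tcp_rot: [[0.002, -0.001, -1.0], [1.0, 0.001, 0.001], [0.001, -1.0, 0.001]]
force: [-0.3, 1.6, -1.8]
opening: 0.556
```

play_rows --commands '[[[0,0,-0.01],[0,0,0]],[[0,0,-0.04],[0,0,0]],[[0,0,-0.07],[0,0,0]],[[0,0,-0.09],[0,0,0]],[[0,0,-0.097],[0,0,0]],[[0,0,-0.0995],[0,0,0]],[[0,0,-0.0995],[0,0,0]]]'

```text
time_s: 61.65
position: [0.5268, -0.4136, 0.0499]
tcp_rot: [[-0.0, 0.001, -1.0], [1.0, -0.001, -0.0], [-0.001, -1.0, -0.001]]
force: [0.9, -0.2, -1.4]
opening: 0.559
```

play_rows --commands '[[[0,0,0],[0,0,0]],[[0,0,0],[0,0,0]],[[0,0,0],[0,0,0]],[[0,0,0.03],[0,0,0]],[[0,0,0.08],[0,0,0]],[[0,0,0.12],[0,0,0]],[[-0.01,0,0.14],[0,0,0]],[[-0.01,0,0.14],[0,0,0]],[[-0.01,0,0.14],[0,0,0]]]' --gripper 0.08

```text
time_s: 62.78
position: [0.5151, -0.4124, 0.1873]
tcp_rot: [[0.0, -0.002, -1.0], [1.0, 0.003, 0.0], [0.003, -1.0, 0.002]]
force: [-0.3, -0.0, 0.3]
opening: 0.922
```

```bash
cat > caps.py <<'E'
from h import *
s=read_state();c=snap('wrist','w20')
o=ortho(c,s,.36,.60,-.50,-.32,.072);h=cv2.cvtColor(o,cv2.COLOR_BGR2HSV);m=((h[...,2]>170)&(h[...,1]<60)).astype(np.uint8)
m=cv2.morphologyEx(m,cv2.MORPH_OPEN,np.ones((9,9)))
for n in cv2.findContours(m,cv2.RETR_EXTERNAL,cv2.CHAIN_APPROX_NONE)[0]:
    if cv2.contourArea(n)>1500:
        (u,v),(a,b),_=cv2.fitEllipse(cv2.convexHull(n));print('cap',np.round([.60-v*.0005,-.32-u*.0005,a*.0005,b*.0005],4))
t=snap('top','t20');a=dict(np.load('pics/t16.npz'))
b=[cv2.GaussianBlur(ortho(q,s,.42,.60,-.28,.2,.004,mm=.001,wrist=False),(0,0),1.5).astype(int) for q in(a,t)]
d=np.abs(b[0]-b[1]).max(2);
for nm,(x,y) in dict(A=(.505,.112),B=(.507,-.048)).items():
    r=d[int((.6-x-.055)*1000):int((.6-x+.055)*1000),int((.2-y-.055)*1000):int((.2-y+.055)*1000)];print(nm,'diff max/mean',r.max(),r.mean().round(2))
topchk('t21')
E
python3 caps.py
```

```text
cap [ 0.4298 -0.4193  0.0468  0.0469]
cap [ 0.5253 -0.4133  0.0465  0.0473]
A diff max/mean 21 16.22
B diff max/mean 168 70.89
rings [[24.3055, 0.5052, 0.113], [10.1853, 0.5074, -0.047]]
amber [ 0.5199 -0.0313  0.035   0.0767]
glass fit failed
caps []
```

play_rows --commands '[[[0.01,0.05,0],[0,0,0]],[[0.02,0.1,0],[0,0,0]],[[0.03,0.15,0],[0,0,0]],[[0.04,0.2,0],[0,0,0]],[[0.05,0.25,0],[0,0,0]],[[0.06,0.3,0],[0,0,0]],[[0.07,0.35,-0.03],[0,0,0]],[[0.074,0.365,-0.08],[0,0,0]],[[0.074,0.365,-0.12],[0,0,0]],[[0.074,0.365,-0.1255],[0,0,0]]]' --gripper 0.06

```text
time_s: 64.18
position: [0.5876, -0.047, 0.0599]
tcp_rot: [[-0.001, -0.008, -1.0], [1.0, 0.002, -0.001], [0.002, -1.0, 0.008]]
force: [-0.2, -0.9, 0.3]
opening: 0.686
```

play_rows --commands '[[[0,0,0],[0,0,0]],[[0,0,0],[0,0,0]],[[0,0,0],[0,0,0]],[[0,0,0],[0,0,0]]]'

```text
time_s: 64.68
position: [0.5907, -0.0485, 0.0646]
tcp_rot: [[0.0, 0.002, -1.0], [1.0, -0.0, 0.0], [-0.0, -1.0, -0.002]]
force: [-0.3, -0.1, 0.5]
opening: 0.689
```

```bash
python3 - <<'E'
from h import *
chkB('w21');s=read_state();c=dict(np.load('pics/w21.npz'));print(s['position']);prof(c,s,.5038,-.0478)
E
```

```text
ring [30.      0.5038 -0.0478] amber [ 0.504  -0.0482  0.0808  0.081 ] need mm -0.2074691772463444 0.35481567382811274
[ 0.59052842 -0.04838066  0.06439934]
r mm [36, 37, 38, 39, 40, 41, 42, 43, 44, 45, 46, 47, 48, 49, 50, 51, 52, 53]
    +x [92, 92, 92, 94, 102, 115, 126, 145, 135, 101, 66, 87, 119, 125, 125, 125, 125, 125]
  +x+y [111, 99, 96, 112, 139, 151, 163, 188, 184, 145, 88, 119, 171, 184, 184, 184, 183, 183]
    +y [96, 95, 100, 123, 145, 149, 164, 189, 185, 150, 91, 115, 168, 178, 178, 179, 179, 179]
  -x+y [138, 127, 113, 118, 139, 147, 163, 184, 181, 156, 95, 106, 167, 184, 186, 188, 189, 188]
    -x [146, 146, 146, 145, 145, 146, 154, 170, 174, 160, 101, 104, 164, 180, 179, 178, 178, 179]
  -x-y [141, 140, 141, 141, 138, 134, 139, 144, 126, 106, 74, 80, 129, 160, 175, 181, 182, 182]
    -y [139, 139, 139, 140, 139, 136, 140, 144, 127, 104, 70, 77, 109, 126, 152, 171, 175, 177]
  +x-y [91, 92, 92, 92, 103, 119, 128, 139, 126, 96, 62, 76, 109, 117, 117, 117, 117, 118]
```

play_rows --commands '[[[0,0.05,0.03],[0,0,0]],[[0,0.1,0.03],[0,0,0]],[[-0.002,0.15,0.01],[0,0,0]],[[-0.002,0.159,0],[0,0,0]],[[-0.002,0.159,0],[0,0,0]],[[-0.002,0.159,0],[0,0,0]],[[-0.002,0.159,0],[0,0,0]]]'

```text
time_s: 65.6
position: [0.5889, 0.1094, 0.0641]
tcp_rot: [[0.002, 0.001, -1.0], [1.0, -0.0, 0.002], [-0.0, -1.0, -0.001]]
force: [0.5, 0.6, -0.1]
opening: 0.69
```

```bash
python3 - <<'E'
from h import *
A('w22')
E
```

```text
[29.994   0.502   0.1125] [4.249e-01 1.148e-01 2.450e-02 1.827e-01 1.140e+02] [0.5889 0.1094 0.0641] 65.6
r mm [36, 37, 38, 39, 40, 41, 42, 43, 44, 45, 46, 47, 48, 49, 50, 51, 52, 53]
    +x [157, 159, 162, 153, 131, 126, 141, 152, 140, 120, 81, 81, 120, 135, 135, 136, 137, 139]
  +x+y [159, 162, 172, 167, 155, 157, 177, 195, 186, 140, 92, 135, 182, 192, 192, 193, 194, 194]
    +y [161, 173, 187, 170, 152, 152, 171, 194, 180, 122, 94, 150, 179, 180, 180, 181, 182, 183]
  -x+y [160, 163, 176, 175, 156, 150, 161, 187, 182, 126, 89, 148, 186, 190, 191, 191, 191, 189]
    -x [165, 165, 165, 162, 153, 148, 147, 165, 176, 146, 91, 124, 174, 183, 183, 183, 182, 182]
  -x-y [163, 162, 161, 160, 149, 136, 136, 145, 138, 114, 82, 74, 112, 142, 165, 181, 187, 188]
    -y [162, 161, 161, 160, 151, 143, 142, 147, 137, 118, 91, 68, 95, 128, 158, 176, 178, 177]
  +x-y [157, 156, 156, 153, 138, 126, 132, 140, 126, 112, 83, 62, 91, 114, 118, 118, 118, 118]
```

play_rows --commands '[[[0,0,0.05],[0,0,0]],[[0,0,0.1],[0,0,0]],[[0,0,0.14],[0,0,0]],[[0,0,0.14],[0,0,0]],[[0,0,0.14],[0,0,0]]]'

```text
time_s: 66.28
position: [0.5876, 0.1103, 0.2033]
tcp_rot: [[0.001, -0.001, -1.0], [1.0, -0.0, 0.001], [-0.0, -1.0, 0.001]]
force: [-0.6, -0.7, -1.8]
opening: 0.687
```

```bash
python3 -c "
from h import *
print(hand_in())"
```

```text
the job is handed in; nothing more can be done
None
```

The job is done and handed in at about 66 s. There were two dishes on the board, a glass one and an amber one, and I slid each into its own ring. The glass dish got knocked aside once, so I re-centred it before the photograph. I stood both jars in the squares and pulled the knob to its stop, where the motion ended and the force rose to about 12 N. I held it there for about 2 s and let go, then put both jars back in their tray.

**What the last checks showed:**
- **Dishes:** both were centred to within about 0.7 mm by the wrist camera. The top camera disagreed slightly, putting the amber dish about 1.7 mm off in y; I trusted the closer wrist view and left it.
- **Jars:** both caps are in the tray where they started, to within about 2 mm, and the measured positions fit upright jars.
- **Knob:** it is back at its home position.
- **Carton and hand lens:** I did not go near either. The carton was in place in the photograph-time picture, but I made no separate check of either at the end.
- **Checks that failed:** the top camera's cap detection and glass-dish fit did not work. Its final view of the amber dish also failed, probably because the arm blocked it. I relied on the wrist camera for all of these.

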